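# Load the seed-pod dryer with the bench scoop and start it

## Robot

A 6-joint arm with a two-finger parallel gripper is mounted at the origin on the work surface. World frame = base frame: x ahead of the robot, y to its left, z up, the work surface at z = 0. Lengths are in m, angles in rad, forces in N, time in s.
With the tool pointing down it reaches from about 0.3 to 0.875 m from the base axis. Payload 6.4 kg.
Tool frame: the origin (TCP) lies at the centre of the arm's flange, where the gripper is bolted on; the fingertips stand 166 mm ahead of it and the grasp point (between the pads) lies 147 mm ahead of it; y points along the fingers, z is the direction in which the jaws open and shut, and the axes are right-handed (so a half turn about y gives the same grasp; the last joint's range is limited). The gripper opens to 88 mm and grips with 3 to 60 N. Pads are 18 mm wide; open, the fingers measure 123 mm over their backs; the gripper's body (75 mm by 187 mm) begins 45 mm behind the grasp point.
Start: joints at [0.966, 0.181, 1.607, -0, 1.354, -0.206], TCP at [0.223, 0.53, 0.405] pointing down, gripper open.
Joint ranges: [-2.99, 2.99], [-0.89, 2.07], [0.3, 2.58], [-1.14, 4.28], [0, 2.63], [-3.12, 3.12]. Speed limits (rad/s): [2.57, 2.57, 3.01, 3.14, 3.14, 3.14].

## Interface

Orientations are given as a unit quaternion [x, y, z, w].
In Python, from cell import r, grab_frame gives the robot as it stands.
- The arm moves only by the tool move_arm, never from a script. Its argument "steps" is a list of rows, each a list of 3 entries, a list of its own where there are three numbers: the turn, a rotation vector about the tool's x, y, z in rad, then the shift along the tool's x, y, z in mm, then the closure, from 0 (fully open) to 1 (shut). A call has 1 to 12 rows; each row shifts and turns the pose as measured when the row begins, along the tool's axes as they then stand; what a row does not reach is not made up. A row lasts 1/10 s, in which the tool goes at most 50 mm and 8.59 degrees, less where a joint would pass 70% of its speed; a pose out of reach is approached as far as the arm can. A call is refused whole if a number of a shift passes 50 or a number of a turn 0.15, either way. A call with a gripper value outside its range is refused whole. The fingers move at their own pace and stop on an object; "squeeze" is the grip in N (left out, the last holds). Time passes only in rows, so rows that do not move let the fingers close. It gives the time, the measured TCP pose, the force and the opening at its end, in the units of the state.
- r.state(): the state, without advancing time (a new reading comes with each control period).
- grab_frame(name): name is "scene" or "top"; returns a dict with "image" (420x560x3 uint8, red, green, blue), "intrinsics" (3x3 intrinsics, pixels), "R" (3x3) and "t" (3): a world point X has camera coordinates R X + t. Camera axes: x right, y down, z forward; pixel columns grow to the right and rows downward; lengths in m; the calibration is good to about 2 mm. A picture is of the moment at which its call begins. There is no depth.
- r.close_job(): hands the job in, once; it reports no verdict.
The state is a dict: "time": time; "joint_positions": joint angles; "joint_vel": joint speeds; "effort": joint torques, N m; "eef_pos": TCP position; "orientation": TCP orientation; "wrist_force": force on the tool from outside, world axes, zero at the start; "torque": the same for the moment, N m; "finger_gap": opening from 0.0 (shut) to 1.0 (fully open).
Only numpy, scipy, OpenCV 4.12 (cv2) and the standard library are available. Lean on these libraries where they do the work, as an engineer would, in place of code of your own. Each camera call takes 0.05 s, during which the arm holds its last target. There are 200 camera calls.

## Task

Put every flat brown seed pod that lies on the framed glass sorting board into the pan of the bench scoop, then take the loaded scoop by its upright handle, carry it level so that nothing spills until its open front edge is over the dryer's basin, and tip all the pods into the basin together. Once they are in, pull the dryer's dial up to unlock it, turn it clockwise until its pointer is at the long black mark on the basin side and push it back fully home. Leave the empty scoop standing flat on its black mat, and do not disturb the jar, dish, cone or envelopes.

Things in the scene. Friction and masses are not known exactly. Their poses are not given: they have to be found in the camera images.
- pod0_mid (a point): dry, hard, flat brown seed pod, slightly curved, 110 mm long (tips included), 24 mm wide, 14 mm thick, about 25 g, lying flat on the glass; may be absent. Point: its centre, half-way up; x along its length, z through its thickness
- pod1_mid (a point): dry, hard, flat brown seed pod, slightly curved, 110 mm long (tips included), 24 mm wide, 14 mm thick, about 25 g, lying flat on the glass; may be absent. Point: its centre, half-way up; x along its length, z through its thickness
- pod2_mid (a point): dry, hard, flat brown seed pod, slightly curved, 110 mm long (tips included), 24 mm wide, 14 mm thick, about 25 g, lying flat on the glass; may be absent. Point: its centre, half-way up; x along its length, z through its thickness
- pod3_mid (a point): dry, hard, flat brown seed pod, slightly curved, 110 mm long (tips included), 24 mm wide, 14 mm thick, about 25 g, lying flat on the glass; may be absent. Point: its centre, half-way up; x along its length, z through its thickness
- pod4_mid (a point): dry, hard, flat brown seed pod, slightly curved, 110 mm long (tips included), 24 mm wide, 14 mm thick, about 25 g, lying flat on the glass; may be absent. Point: its centre, half-way up; x along its length, z through its thickness
- scoop_pan (a point): flat aluminium bench scoop, 250 g, smooth (pods slide in it at about 20 degrees): a pan 150 x 150 mm with a 3 mm floor, 3 mm side and back walls 24 mm high, open at the front. Point: centre of the pan's floor, on its upper face, 3 mm above the underside; x towards the open front edge, y to its left, z up. The gripped handle stands behind the back wall
- scoop_lip (a point): middle of the scoop's open front edge, on the floor's upper face, 75 mm ahead of scoop_pan; same axes
- scoop_grip (a point): place to grip on the scoop's handle: an upright flat wooden plate, 12 mm thick along the scoop's x, 40 mm wide along y, its top 92 mm above the scoop's underside. Point: middle of the plate, 81 mm behind and 71 mm above scoop_pan; same axes
- mat_mid (a point): black rubber mat, fixed, 230 x 200 mm, 2 mm thick, on which the scoop stands at the start. Point: centre of its top; x along its 230 mm
- board: fixed sorting board of frosted glass in a wooden frame, 318 x 288 mm. Origin: centre of its underside, on the bench; the glass's top is 10 mm and the frame's 16 mm above it; x along the longer side
- basin (a point): sample dryer, fixed: a white low machine with an open square aluminium basin, 200 x 220 mm inside (x, y), walls 5 mm thick, 41 mm deep, rim 75 mm above the bench. Point: centre of the basin's floor, 34 mm above the bench; x away from the control panel, z up. The panel, 110 mm long and 32 mm high, lies on the -x side
- dial_grip (a point): the dryer's dial: a grey disc 56 mm wide on the panel, 160 mm from the basin's centre along its -x, with a black bar grip on top, 50 mm long, 14 mm wide, 27 mm high, that is pinched from above. Point: on the dial's turning axis, 16 mm above the disc, 11 mm below the top of the bar, 56 mm above the bench when home; x along the bar to its pointer end (white line), z up
- dial_pull (a joint): how far the dial is pulled up, in m: 0 fully home, 0.012 fully out; stays where it is left, about 2 N of friction. Pushed home it cannot be turned out of its place; from 0.010 it turns freely; it goes home only in the off range (turn 0 to 0.5) or at the mark (turn 1.5, within about 0.1)
- dial_turn (a joint): angle of the dial in rad, growing clockwise seen from above, range 0 to 2: 0.1 to 0.5 off (three dots), 1.5 at the long black mark, where the pointer points along the basin's +x. Stays where it is left
- jar: closed jar of seed, 60 mm across, 100 mm high, a bystander. Origin: centre of its underside
- dish: open white dish, 90 mm across, 18 mm high, a bystander. Origin: centre of its underside
- cone: brown tree cone, 56 mm across, 67 mm high, standing, a bystander. Origin: centre of its underside
- envelopes: stack of paper envelopes, 60 x 85 x 25 mm, a bystander. Origin: centre of its underside

How it is judged:
On the way, in this order (a step that is already met when the one before it is completed fails the run):
1. all the pods lie in the scoop's pan (x of pod0_mid in the frame of scoop_pan between -0.08 and 0.08 m and y of pod0_mid in the frame of scoop_pan between -0.075 and 0.075 m and z of pod0_mid in the frame of scoop_pan between -0.005 and 0.07 m and x of pod1_mid in the frame of scoop_pan between -0.08 and 0.08 m and y of pod1_mid in the frame of scoop_pan between -0.075 and 0.075 m and z of pod1_mid in the frame of scoop_pan between -0.005 and 0.07 m and x of pod2_mid in the frame of scoop_pan between -0.08 and 0.08 m and y of pod2_mid in the frame of scoop_pan between -0.075 and 0.075 m and z of pod2_mid in the frame of scoop_pan between -0.005 and 0.07 m and x of pod3_mid in the frame of scoop_pan between -0.08 and 0.08 m and y of pod3_mid in the frame of scoop_pan between -0.075 and 0.075 m and z of pod3_mid in the frame of scoop_pan between -0.005 and 0.07 m and x of pod4_mid in the frame of scoop_pan between -0.08 and 0.08 m and y of pod4_mid in the frame of scoop_pan between -0.075 and 0.075 m and z of pod4_mid in the frame of scoop_pan between -0.005 and 0.07 m), for 0.3 s.
2. the scoop, lifted and level with all the pods in it, has its front edge over the basin (all of step 1 and height (world z) of scoop_lip above 0.07 m and angle between scoop_pan's own z axis and vertical below 0.35 rad and x of scoop_lip in the frame of basin between -0.115 and 0.12 m and y of scoop_lip in the frame of basin between -0.12 and 0.12 m and z of scoop_lip in the frame of basin between 0 and 0.3 m), for 0.1 s.
3. all the pods lie in the basin (x of pod0_mid in the frame of basin between -0.1 and 0.1 m and y of pod0_mid in the frame of basin between -0.11 and 0.11 m and z of pod0_mid in the frame of basin between -0.005 and 0.05 m and x of pod1_mid in the frame of basin between -0.1 and 0.1 m and y of pod1_mid in the frame of basin between -0.11 and 0.11 m and z of pod1_mid in the frame of basin between -0.005 and 0.05 m and x of pod2_mid in the frame of basin between -0.1 and 0.1 m and y of pod2_mid in the frame of basin between -0.11 and 0.11 m and z of pod2_mid in the frame of basin between -0.005 and 0.05 m and x of pod3_mid in the frame of basin between -0.1 and 0.1 m and y of pod3_mid in the frame of basin between -0.11 and 0.11 m and z of pod3_mid in the frame of basin between -0.005 and 0.05 m and x of pod4_mid in the frame of basin between -0.1 and 0.1 m and y of pod4_mid in the frame of basin between -0.11 and 0.11 m and z of pod4_mid in the frame of basin between -0.005 and 0.05 m), for 0.3 s.
4. the dial is pulled out (value of joint dial_pull above 0.008 m), for 0.1 s.
5. the dial is pushed home at the mark (value of joint dial_pull below 0.003 m and value of joint dial_turn between 1.38 and 1.62 rad), for 0.2 s.
At the end, for the whole second after the job is handed in: All pods are in the dryer's basin, the dial is home (under 3 mm out) within 0.12 rad of the mark at 1.5, and the scoop stands flat on its mat, its pan's centre within 40 mm of the mat's centre (all of step 3 and all of step 5 and horizontal distance between scoop_pan and mat_mid below 0.04 m and angle between scoop_pan's own z axis and vertical below 0.1 rad and height (world z) of scoop_pan below 0.012 m); the robot touches nothing.
It fails at once if the scoop is tipped by more than about 26 degrees with pods in it while its front edge is not over the basin (angle between scoop_pan's own z axis and vertical above 0.45 rad and ((x of pod0_mid in the frame of scoop_pan between -0.08 and 0.08 m and y of pod0_mid in the frame of scoop_pan between -0.075 and 0.075 m and z of pod0_mid in the frame of scoop_pan between -0.005 and 0.07 m) or (x of pod1_mid in the frame of scoop_pan between -0.08 and 0.08 m and y of pod1_mid in the frame of scoop_pan between -0.075 and 0.075 m and z of pod1_mid in the frame of scoop_pan between -0.005 and 0.07 m) or (x of pod2_mid in the frame of scoop_pan between -0.08 and 0.08 m and y of pod2_mid in the frame of scoop_pan between -0.075 and 0.075 m and z of pod2_mid in the frame of scoop_pan between -0.005 and 0.07 m) or (x of pod3_mid in the frame of scoop_pan between -0.08 and 0.08 m and y of pod3_mid in the frame of scoop_pan between -0.075 and 0.075 m and z of pod3_mid in the frame of scoop_pan between -0.005 and 0.07 m) or (x of pod4_mid in the frame of scoop_pan between -0.08 and 0.08 m and y of pod4_mid in the frame of scoop_pan between -0.075 and 0.075 m and z of pod4_mid in the frame of scoop_pan between -0.005 and 0.07 m)) and horizontal distance between scoop_lip and basin above 0.17 m).
It fails at once if a bystander is pushed more than 30 mm (distance of any of jar, dish, cone, envelopes from where it was at the start of the episode above 0.03 m).
It fails at once if the jar, dish or cone is knocked over (angle between any of jar, dish, cone's own z axis and vertical above 0.5 rad).
Of pod0, pod1, pod2, pod3, pod4 only 3 to 5 are there at a start; the rules pass over those that are not, and their reading is None.
At some moment in a run one of pod0, pod1, pod2, pod3, pod4 may be knocked a few centimetres aside while the robot is not near it.
It also fails if it takes over 208 s, if anything falls off the work surface, if the arm or the gripper's body presses on something with over 40 N, if the wrist force passes 120 N, or if a joint passes its speed limit or range.

## Working session

There is one attempt and no reset: what is moved stays moved. The work goes in short steps, Python scripts to look and compute and a tool call to move; the robot and the scene stay as the last step left them, time stands still between calls to the robot, and variables do not carry over. Pictures are saved under pics/ and viewed, about 12 in all and at most 16, crops included, and the job is handed in when it is done.

Besides the shell and the picture viewer there is one more tool, called as a command line: name --argument value ..., lists and objects as JSON in quotes. move_arm: Moves the arm, as the interface text tells. Its arguments: {"type":"object","properties":{"steps":{"type":"array","items":{"type":"array"}},"squeeze":{"type":"number"}},"required":["steps"]}

```bash
mkdir -p pics; ls
cat > h.py <<'E'
import numpy as np,cv2
from cell import r,grab_frame
from scipy.spatial.transform import Rotation as Ro
def save(f,n): cv2.imwrite('pics/'+n,cv2.cvtColor(f['image'],cv2.COLOR_RGB2BGR))
def cast(f,u,v,z):
    K=np.array(f['intrinsics']);R=np.array(f['R']);t=np.array(f['t'])
    d=R.T@np.linalg.solve(K,[u,v,1]);c=-R.T@t
    return c+d*(z-c[2])/d[2]
def proj(f,X):
    p=np.array(f['intrinsics'])@(np.array(f['R'])@np.array(X)+np.array(f['t']));return p[:2]/p[2]
E
python3 - <<'E'
from h import *
s=r.state();print({k:np.round(v,3) for k,v in s.items()})
print(Ro.from_quat(s['orientation']).as_matrix().round(3))
for n in('top','scene'):
    f=grab_frame(n);save(f,n+'0.png');print(n,np.round(f['intrinsics'],1).tolist(),'cam',(-np.array(f['R']).T@f['t']).round(3),np.array(f['R']).round(3).tolist())
E
```

```text
pics
{'time': np.float64(0.0), 'joint_positions': array([ 0.966,  0.182,  1.608, -0.   ,  1.354, -0.206]), 'joint_vel': array([-0.001,  0.   , -0.001, -0.   , -0.001,  0.001]), 'effort': array([-1.0000e-03, -4.3387e+01, -3.4185e+01,  7.0000e-02,  3.9000e-02,
       -0.0000e+00]), 'eef_pos': array([0.223, 0.53 , 0.404]), 'orientation': array([ 0.694, -0.14 ,  0.14 , -0.693]), 'wrist_force': array([-0.136,  0.377,  0.897]), 'torque': array([ 0.048, -0.001, -0.044]), 'finger_gap': np.float64(1.002)}
[[ 0.922 -0.001  0.388]
 [-0.388 -0.001  0.922]
 [-0.    -1.    -0.002]]
top [[384.7, 0.0, 274.7], [0.0, 384.7, 207.5], [0.0, 0.0, 1.0]] cam [ 0.481 -0.03   1.023] [[0.021, -1.0, 0.002], [-0.997, -0.021, -0.072], [0.072, 0.0, -0.997]]
scene [[398.1, 0.0, 285.4], [0.0, 398.1, 211.7], [0.0, 0.0, 1.0]] cam [ 1.266 -0.484  0.863] [[0.559, 0.829, -0.02], [0.549, -0.388, -0.74], [-0.621, 0.403, -0.672]]
```

View pics/top0.png

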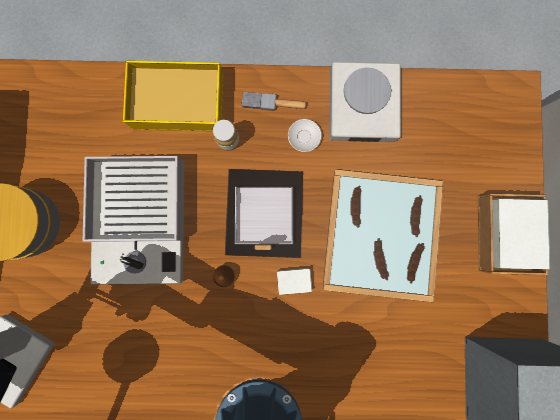

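View pics/scene0.png

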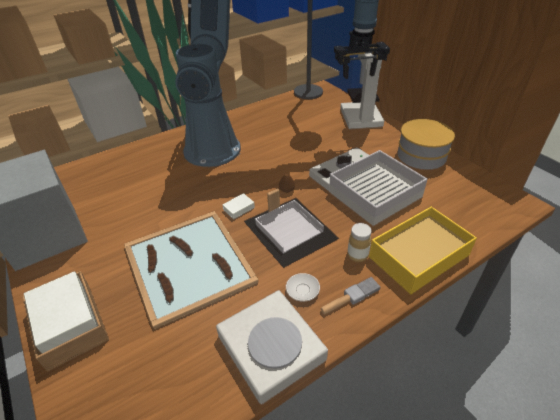

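The top view shows four pods at (355,206), (416,216), (380,258) and (415,263). The scoop is at (264,215) with its handle towards the robot, the basin at (132,198) and the dial at (133,262). Next I measure them.

```bash
cat > pods.py <<'E'
from h import *
def pods(f,z=0.017,roi=None):
    hsv=cv2.cvtColor(f['image'],cv2.COLOR_RGB2HSV);im=f['image'].astype(int)
    m=((im.sum(2)<260)&(im[...,0]>im[...,2]+8)).astype(np.uint8)
    M=np.zeros_like(m)
    if roi is None: roi=[cast_px(f,p) for p in BO]
    cv2.fillPoly(M,[np.array(roi,np.int32)],1);m&=M
    out=[]
    for c in cv2.findContours(m,cv2.RETR_EXTERNAL,cv2.CHAIN_APPROX_NONE)[0]:
        if cv2.contourArea(c)<60: continue
        g=np.zeros_like(m);cv2.drawContours(g,[c],-1,1,-1);v,u=np.nonzero(g)
        P=np.array([cast(f,a,b,z)[:2] for a,b in zip(u,v)])
        ctr=P.mean(0);w,V=np.linalg.eigh(np.cov((P-ctr).T));d=V[:,1];a=np.degrees(np.arctan2(d[1],d[0]))%180
        pr=(P-ctr)@V
        out.append((ctr.round(4),round(a,1),(np.ptp(pr,axis=0)*1000).round(0),len(u)))
    return out
E
python3 - <<'E'
from pods import *
f=grab_frame('top');im=f['image'].astype(int)
for p in pods(f,roi=[(340,180),(438,186),(428,295),(332,286)]):print('pod top',p)
g=grab_frame('scene')
for p in pods(g,roi=[(135,255),(205,222),(245,275),(160,310)]):print('pod scene',p)
def rect(m,z,name):
    c=max(cv2.findContours(m.astype(np.uint8),cv2.RETR_EXTERNAL,cv2.CHAIN_APPROX_NONE)[0],key=cv2.contourArea)
    q=cv2.boxPoints(cv2.minAreaRect(c));w=np.array([cast(f,a,b,z)[:2] for a,b in q]);ctr=w.mean(0)
    e=w[1]-w[0];e2=w[2]-w[1]
    print(name,q.round().tolist(),ctr.round(4),'sides',np.linalg.norm(e).round(3),np.linalg.norm(e2).round(3),'ang',np.degrees(np.arctan2(e[1],e[0])).round(1),np.degrees(np.arctan2(e2[1],e2[0])).round(1))
def box(a,b,c,d):
    M=np.zeros(im.shape[:2],bool);M[b:d,a:c]=1;return M
rect((im.max(2)<60)&box(215,160,312,268),0.002,'mat')
rect((im.min(2)>120)&(np.ptp(im,axis=2)<40)&box(228,175,302,245),0.005,'pan floor')
rect((np.ptp(im,axis=2)<40)&(im.min(2)>100)&box(75,145,190,243),0.075,'basin rim')
rect((im[...,0]>im[...,2]+40)&box(245,240,285,253),0.094,'handle top')
I=cv2.cvtColor(f['image'],cv2.COLOR_RGB2BGR)
a=cv2.resize(I[235:290,85:190],None,fx=5,fy=5,interpolation=cv2.INTER_CUBIC)
b=cv2.resize(I[165:260,222:307],None,fx=4,fy=4,interpolation=cv2.INTER_CUBIC)
o=np.zeros((700,525,3),np.uint8)[:660];o[:275,:525]=a;o[278:658,:340]=b;o=cv2.resize(o,None,fx=.9,fy=.9)
cv2.imwrite('pics/c1.png',o)
E
```

```text
pod top (array([ 0.4199, -0.3962]), np.float64(162.6), array([ 24., 106.]), 305)
pod top (array([ 0.4238, -0.3069]), np.float64(12.1), array([ 25., 105.]), 310)
pod top (array([ 0.5397, -0.4002]), np.float64(174.6), array([ 25., 105.]), 298)
pod top (array([ 0.5619, -0.2425]), np.float64(179.0), array([ 25., 105.]), 293)
pod scene (array([ 0.5465, -0.3993]), np.float64(174.5), array([ 23., 104.]), 230)
pod scene (array([ 0.5675, -0.2422]), np.float64(178.2), array([ 24., 101.]), 198)
pod scene (array([ 0.4298, -0.3964]), np.float64(161.0), array([22., 95.]), 167)
pod scene (array([ 0.4307, -0.3056]), np.float64(10.9), array([25., 99.]), 170)
mat [[225.0, 254.0], [228.0, 169.0], [303.0, 171.0], [300.0, 257.0]] [ 0.5405 -0.0024] sides 0.229 0.2 ang -0.3 -90.8
pan floor [[240.0, 187.0], [292.0, 187.0], [292.0, 243.0], [240.0, 243.0]] [ 0.5342 -0.0075] sides 0.138 0.149 ang -88.8 -179.0
basin rim [[83.0, 156.0], [180.0, 156.0], [180.0, 242.0], [83.0, 242.0]] [0.5635 0.3243] sides 0.242 0.214 ang -88.8 -177.8
handle top [[255.0, 245.0], [270.0, 245.0], [270.0, 249.0], [255.0, 249.0]] [ 0.452  -0.0029] sides 0.036 0.01 ang -88.8 -178.7
```

View pics/c1.png

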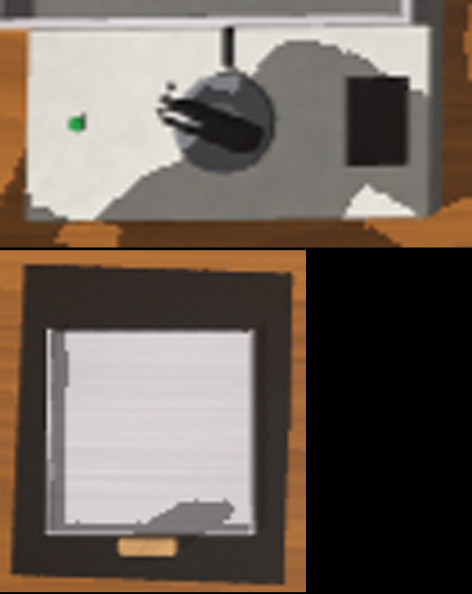

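The crop shows the dial pointer's white end at left and slightly up, about 70° counter-clockwise of +x, so the turn is about 0.28. The long mark is at the top. The pan is upright in the image, giving a scoop yaw of about +1°. I'll write a planner that prints rows in the move's axes.

```bash
cat > plan.py <<'E'
from h import *
def rot(yaw,pitch=0):  # yaw: heading of tool x (deg); pitch: tips about world heading (deg)
    a=np.radians(yaw);x=np.array([np.cos(a),np.sin(a),0]);y=np.array([0,0,-1.]);z=np.cross(x,y)
    return Ro.from_matrix(np.c_[x,y,z])*Ro.from_euler('x',pitch,degrees=True)
def plan(wps,cl,smax=45,tmax=.14):
    s=r.state();p=np.array(s['eef_pos']);R=Ro.from_quat(s['orientation']);out=[]
    for P,T in wps:
        P=np.array(P);w=(R.inv()*T).as_rotvec()
        n=int(max(np.ceil(np.linalg.norm(P-p)*1000/smax),np.ceil(np.linalg.norm(w)/tmax),1))
        p0,R0=p,R
        for i in range(1,n+1):
            g=p0+(P-p0)*i/n;G=R0*Ro.from_rotvec(w*i/n)
            t=np.round((R.inv()*G).as_rotvec(),3)+0.;d=np.round(R.inv().apply(g-p)*1000)+0.
            p=p+R.apply(d/1000);R=R*Ro.from_rotvec(t)
            out.append([[float(f'{v:g}') for v in t],[int(v) for v in d],cl])
    print(len(out));
    for i in range(0,len(out),12):print(str(out[i:i+12]).replace(' ',''))
E
python3 - <<'E'
from plan import *
f=grab_frame('top')
print('dial',cast(f,135,262.1,.03),'basin left edge',cast(f,83,199,.075))
T=rot(-1)
plan([((.4,.15,.40),rot(-15)),((.565,-.241,.30),T),((.565,-.241,.178),T)],.5)
E
```

```text
dial [0.40462135 0.32439333 0.03      ] basin left edge [0.56003674 0.44411842 0.075     ]
23
[[[0.0,-0.014,0.0],[31,0,-28],0.5],[[0.0,-0.013,0.0],[31,1,-29],0.5],[[0.0,-0.014,0.0],[30,0,-29],0.5],[[0.0,-0.014,0.0],[30,1,-29],0.5],[[0.0,-0.013,0.0],[29,0,-30],0.5],[[0.0,-0.014,0.0],[29,1,-30],0.5],[[0.001,-0.014,0.0],[29,0,-31],0.5],[[0.0,-0.014,0.0],[28,1,-31],0.5],[[0.0,-0.013,0.0],[28,0,-31],0.5],[[0.0,-0.014,0.0],[27,0,-32],0.5],[[0.0,-0.024,0.0],[26,10,-33],0.5],[[0.0,-0.025,0.0],[25,10,-35],0.5]]
[[[0.0,-0.024,0.0],[25,10,-34],0.5],[[0.0,-0.025,0.0],[23,10,-36],0.5],[[0.0,-0.024,0.0],[23,10,-35],0.5],[[0.0,-0.025,0.0],[22,10,-37],0.5],[[0.0,-0.024,0.0],[21,10,-37],0.5],[[0.0,-0.024,0.0],[20,10,-37],0.5],[[0.0,-0.025,0.0],[19,10,-38],0.5],[[0.0,-0.024,0.0],[18,10,-38],0.5],[[0.0,0.0,0.0],[0,41,0],0.5],[[0.0,0.0,0.0],[0,40,0],0.5],[[0.0,0.0,0.0],[0,41,0],0.5]]
```

move_arm --steps '[[[0,-0.014,0],[30,0,-28],0.5],[[0,-0.014,0],[30,0,-28],0.5],[[0,-0.014,0],[30,0,-29],0.5],[[0,-0.014,0],[30,0,-29],0.5],[[0,-0.014,0],[29,0,-30],0.5],[[0,-0.014,0],[29,0,-30],0.5],[[0,-0.014,0],[29,0,-31],0.5],[[0,-0.014,0],[28,0,-31],0.5],[[0,-0.014,0],[28,0,-31],0.5],[[0,-0.014,0],[27,0,-32],0.5],[[0,-0.024,0],[26,10,-33],0.5],[[0,-0.024,0],[25,10,-35],0.5]]'

```text
time: 1.45
eef_pos: [0.4385, 0.0614, 0.3854]
orientation: [-0.703, 0.066, -0.071, 0.704]
wrist_force: [1.3, 0.5, 1.0]
finger_gap: 0.499
```

move_arm --steps '[[[0,-0.024,0],[25,10,-34],0.5],[[0,-0.024,0],[23,10,-36],0.5],[[0,-0.024,0],[23,10,-35],0.5],[[0,-0.024,0],[22,10,-37],0.5],[[0,-0.024,0],[21,10,-37],0.5],[[0,-0.024,0],[20,10,-37],0.5],[[0,-0.024,0],[19,10,-38],0.5],[[0,-0.024,0],[18,10,-38],0.5]]'

```text
time: 2.25
eef_pos: [0.5817, -0.2625, 0.3035]
orientation: [-0.707, -0.005, -0.002, 0.707]
wrist_force: [1.1, -0.4, 0.3]
finger_gap: 0.499
```

Run:
```python
from plan import *
T=rot(-1);s=r.state();print(s['eef_pos'],s['finger_gap'],s['time'])
plan([((.565,-.241,.23),T),((.565,-.241,.178),T)],.5)
```

```text
[ 0.58166535 -0.26254958  0.30351544] 0.49905480602253677 2.25
4
[[[0.0,0.011,0.005],[-9,37,11],0.5],[[-0.001,0.011,0.005],[-8,36,10],0.5],[[0.0,0.0,0.0],[0,26,0],0.5],[[0.0,0.0,0.0],[0,26,0],0.5]]
```

move_arm --steps '[[[0,0,0],[0,0,0],0.5],[[0,0.011,0.005],[-9,37,11],0.5],[[0,0.011,0.005],[-8,36,10],0.5],[[0,0,0],[0,0,0],0.5],[[0,0,0],[0,0,0],0.5]]'

```text
time: 2.75
eef_pos: [0.5655, -0.2461, 0.2273]
orientation: [-0.707, 0.009, -0.009, 0.707]
wrist_force: [-0.1, -0.7, -0.1]
finger_gap: 0.5
```

Run:
```python
from plan import *
T=rot(-1);s=r.state();print(s['eef_pos'],s['finger_gap'],s['time'])
f=grab_frame('scene');save(f,'s1.png');a=f['image'][190:340,110:310]
g=grab_frame('top');b=g['image'][150:300,310:460]
cv2.imwrite('pics/c2.png',cv2.cvtColor(cv2.resize(np.hstack([a,b]),None,fx=2.2,fy=2.2,interpolation=cv2.INTER_CUBIC),cv2.COLOR_RGB2BGR))
plan([((.565,-.241,.178),T)],.5,15)
```

```text
[ 0.56554632 -0.24613938  0.22734524] 0.5000550365704243 2.75
4
[[[0.0,-0.002,0.0],[0,12,1],0.5],[[0.0,-0.001,0.0],[0,13,2],0.5],[[0.0,-0.002,0.001],[-1,12,1],0.5],[[0.0,-0.002,0.0],[0,13,1],0.5]]
```

View pics/c2.png

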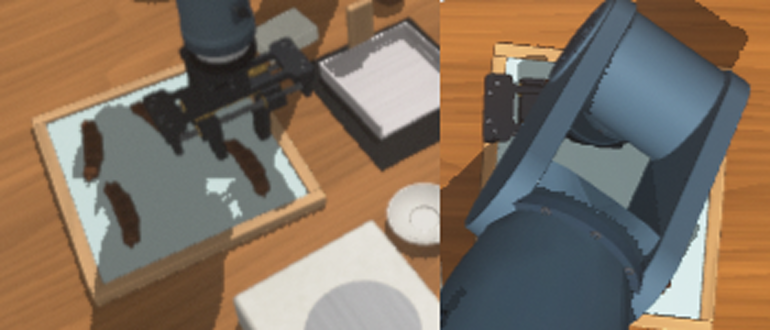

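The fingers hang over the first pod and straddle it, so I descend and grip.

move_arm --steps '[[[0,-0.003,0],[0,12,2],0.5],[[0,-0.003,0],[0,13,2],0.5],[[0,0,0],[0,12,1],0.5],[[0,0,0],[0,12,0],0.5],[[0,0,0],[0,0,0],0.5],[[0,0,0],[0,0,0],0.8],[[0,0,0],[0,0,0],0.9],[[0,0,0],[0,0,0],0.9],[[0,0,0],[0,0,0],0.9],[[0,0,0],[0,0,0],0.9]]' --squeeze 20

```text
time: 3.85
eef_pos: [0.5686, -0.2425, 0.1799]
orientation: [0.709, -0.003, 0.009, -0.705]
wrist_force: [0.6, 0.1, -0.3]
finger_gap: 0.269
```

Run:
```python
from plan import *
T=rot(1)
plan([((.566,-.22,.26),T),((.535,.046,.26),T),((.535,.046,.204),T)],.9,40)
```

```text
12
[[[0.002,-0.012,0.003],[-1,-27,7],0.9],[[0.001,-0.011,0.002],[-1,-26,8],0.9],[[0.002,-0.012,0.003],[0,-27,7],0.9],[[0.0,0.0,0.0],[-4,0,38],0.9],[[0.0,0.0,0.0],[-4,0,38],0.9],[[0.0,0.0,0.0],[-3,0,38],0.9],[[0.0,0.0,0.0],[-4,0,38],0.9],[[0.0,0.0,0.0],[-4,0,39],0.9],[[0.0,0.0,0.0],[-4,0,38],0.9],[[0.0,0.0,0.0],[-4,0,38],0.9],[[0.0,0.0,0.0],[0,28,0],0.9],[[0.0,0.0,0.0],[0,28,0],0.9]]
```

move_arm --steps '[[[0.002,-0.012,0.003],[0,-27,2],0.9],[[0,-0.012,0.003],[0,-27,4],0.9],[[0.002,-0.012,0.003],[0,-27,7],0.9],[[0,0,0],[-4,0,38],0.9],[[0,0,0],[-4,0,38],0.9],[[0,0,0],[-3,0,38],0.9],[[0,0,0],[-4,0,38],0.9],[[0,0,0],[-4,0,38],0.9],[[0,0,0],[-4,0,38],0.9],[[0,0,0],[-3,0,25],0.9],[[0,0,0],[0,0,0],0.9],[[0,0,0],[0,0,0],0.9]]'

```text
time: 5.05
eef_pos: [0.537, 0.0307, 0.2684]
orientation: [0.709, 0.009, -0.003, -0.705]
wrist_force: [0.2, -0.6, 0.0]
finger_gap: 0.274
```

Run:
```python
from plan import *
T=rot(1)
plan([((.535,.046,.25),T),((.535,.046,.204),T)],.9,30)
f=grab_frame('scene');a=f['image'][150:300,180:380]
cv2.imwrite('pics/c3.png',cv2.cvtColor(cv2.resize(a,None,fx=3,fy=3,interpolation=cv2.INTER_CUBIC),cv2.COLOR_RGB2BGR))
```

```text
3
[[[0.005,0.0,0.009],[-2,18,15],0.9],[[0.0,0.0,0.0],[0,23,0],0.9],[[0.0,0.0,0.0],[0,23,0],0.9]]
```

View pics/c3.png

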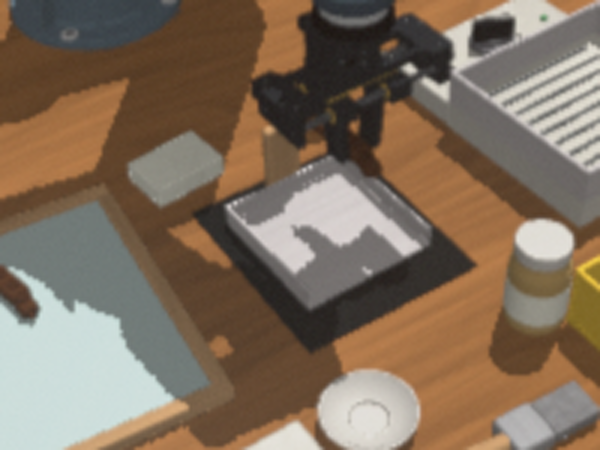

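The pod is held above the left part of the pan, so I lower and release it.

move_arm --steps '[[[0.005,0,0.009],[-2,20,13],0.9],[[0,0,0],[0,20,0],0.9],[[0,0,0],[0,18,0],0.9],[[0,0,0],[0,0,0],0.9],[[0,0,0],[0,0,0],0.9],[[0,0,0],[0,0,0],0.9]]'

```text
time: 5.7
eef_pos: [0.5382, 0.0364, 0.2112]
orientation: [0.708, 0.005, -0.001, -0.707]
wrist_force: [0.2, -0.1, 0.2]
finger_gap: 0.269
```

move_arm --steps '[[[0,0,0],[0,0,0],0.9],[[0,0,0],[0,0,0],0.5],[[0,0,0],[0,0,0],0.5],[[0,0,0],[0,0,0],0.5],[[0,0,0],[0,0,0],0.5],[[0,0,0],[0,-20,0],0.5],[[0,0,0],[0,-20,0],0.5],[[0,0,0],[0,0,0],0.5]]'

```text
time: 6.5
eef_pos: [0.5388, 0.036, 0.2548]
orientation: [0.708, 0.006, 0.0, -0.706]
wrist_force: [0.9, 0.5, 0.1]
finger_gap: 0.498
```

Run:
```python
from plan import *
print(r.state()['eef_pos'])
T=rot(12)
plan([((.428,-.306,.25),T),((.428,-.306,.178),T)],.5,40)
T=rot(-5.4)
plan([((.543,-.40,.25),T),((.543,-.40,.178),T)],.5,40)
f=grab_frame('scene');print(f.keys())
from pods import pods
for p in pods(f,.015,[proj(f,(.46,.07,.03)),proj(f,(.61,.07,.03)),proj(f,(.61,-.08,.03)),proj(f,(.46,-.08,.03))]):print(p)
for p in pods(f,roi=[(135,255),(205,222),(245,275),(160,310)]):print('b',p)
```

```text
[0.53884315 0.03598626 0.25478809]
11
[[[0.0,-0.022,0.001],[-13,0,-38],0.5],[[0.001,-0.023,0.001],[-13,1,-38],0.5],[[0.0,-0.022,0.001],[-14,0,-37],0.5],[[0.0,-0.023,0.001],[-15,1,-37],0.5],[[0.001,-0.022,0.001],[-16,1,-36],0.5],[[0.0,-0.022,0.001],[-17,0,-37],0.5],[[0.0,-0.023,0.001],[-18,1,-35],0.5],[[0.001,-0.022,0.001],[-18,0,-36],0.5],[[0.0,-0.023,0.001],[-19,1,-35],0.5],[[0.0,0.0,0.0],[0,36,0],0.5],[[0.0,0.0,0.0],[0,36,0],0.5]]
13
[[[0.0,0.009,0.001],[0,1,-40],0.5],[[0.0,0.01,0.001],[0,0,-39],0.5],[[0.0,0.009,0.0],[1,1,-40],0.5],[[0.001,0.009,0.001],[1,0,-40],0.5],[[0.0,0.009,0.001],[2,1,-39],0.5],[[0.0,0.01,0.001],[2,0,-40],0.5],[[0.0,0.009,0.001],[2,0,-39],0.5],[[0.0,0.009,0.001],[3,1,-40],0.5],[[0.0,0.009,0.0],[3,0,-39],0.5],[[0.0,0.01,0.001],[3,1,-40],0.5],[[0.001,0.009,0.001],[4,0,-39],0.5],[[0.0,0.0,0.0],[0,36,0],0.5]]
[[[0.0,0.0,0.0],[0,36,0],0.5]]
dict_keys(['image', 'intrinsics', 'R', 't'])
(array([0.5419, 0.0295]), np.float64(179.1), array([ 26., 103.]), 168)
b (array([ 0.5467, -0.3994]), np.float64(174.3), array([ 22., 103.]), 225)
b (array([ 0.4296, -0.3961]), np.float64(160.7), array([20., 92.]), 160)
b (array([ 0.4299, -0.3054]), np.float64(10.3), array([25., 99.]), 175)
```

Pod 1 lies in the pan at (0.54, 0.03). Next is the pod at (0.428, -0.306).

move_arm --steps '[[[0,-0.022,0],[-13,0,-38],0.5],[[0,-0.022,0],[-13,0,-38],0.5],[[0,-0.022,0],[-14,0,-37],0.5],[[0,-0.022,0],[-15,0,-37],0.5],[[0,-0.022,0],[-16,0,-36],0.5],[[0,-0.022,0],[-17,0,-37],0.5],[[0,-0.022,0],[-18,0,-35],0.5],[[0,-0.022,0],[-18,0,-36],0.5],[[0,-0.022,0],[-16,0,-28],0.5],[[0,0,0],[0,0,0],0.5],[[0,0,0],[0,0,0],0.5]]'

```text
time: 7.65
eef_pos: [0.4231, -0.308, 0.2413]
orientation: [-0.701, -0.077, 0.077, 0.705]
wrist_force: [-0.6, 0.5, -0.2]
finger_gap: 0.496
```

Run:
```python
from plan import *
T=rot(12)
plan([((.428,-.306,.178),T)],.5,22)
```

```text
3
[[[-0.002,0.003,0.0],[2,21,0],0.5],[[-0.002,0.002,0.0],[1,21,0],0.5],[[-0.002,0.003,0.0],[2,21,1],0.5]]
```

move_arm --steps '[[[-0.002,0.003,0],[2,17,0],0.5],[[-0.002,0.003,0],[1,17,0],0.5],[[-0.002,0.003,0],[2,17,1],0.5],[[0,0,0],[0,10,0],0.5],[[0,0,0],[0,0,0],0.5],[[0,0,0],[0,0,0],0.6],[[0,0,0],[0,0,0],0.8],[[0,0,0],[0,0,0],0.9],[[0,0,0],[0,0,0],0.9],[[0,0,0],[0,0,0],0.9]]'

```text
time: 8.65
eef_pos: [0.43, -0.2991, 0.1775]
orientation: [-0.703, -0.076, 0.075, 0.704]
wrist_force: [-0.2, 0.6, -0.6]
finger_gap: 0.271
```

Run:
```python
from plan import *
T=rot(1)
plan([((.428,-.30,.25),rot(12)),((.537,.002,.25),T)],.9,38)
```

```text
11
[[[-0.001,0.002,0.0],[-1,-36,0],0.9],[[0.0,0.003,0.001],[-1,-37,0],0.9],[[0.0,0.021,0.0],[19,0,30],0.9],[[0.0,0.022,0.0],[18,0,31],0.9],[[0.0,0.021,0.0],[17,0,31],0.9],[[0.0,0.021,0.0],[17,0,31],0.9],[[0.0,0.021,0.0],[16,0,32],0.9],[[0.0,0.022,0.0],[16,0,32],0.9],[[0.0,0.021,0.0],[15,0,33],0.9],[[0.0,0.021,0.0],[14,0,32],0.9],[[0.0,0.021,0.0],[13,0,33],0.9]]
```

move_arm --steps '[[[0,0,0],[0,-30,0],0.9],[[0,0,0],[0,-35,0],0.9],[[0,0.021,0],[19,0,30],0.9],[[0,0.021,0],[18,0,31],0.9],[[0,0.021,0],[17,0,31],0.9],[[0,0.021,0],[17,0,31],0.9],[[0,0.021,0],[16,0,32],0.9],[[0,0.021,0],[16,0,32],0.9],[[0,0.021,0],[15,0,33],0.9],[[0,0.021,0],[13,0,25],0.9],[[0,0,0],[0,0,0],0.9],[[0,0,0],[0,0,0],0.9]]'

```text
time: 9.85
eef_pos: [0.5291, -0.0305, 0.248]
orientation: [0.707, 0.014, -0.01, -0.707]
wrist_force: [-0.1, -0.1, 0.3]
finger_gap: 0.274
```

Run:
```python
from plan import *
T=rot(1)
plan([((.537,.002,.208),T)],.9,18)
```

```text
3
[[[0.0,0.005,0.002],[3,13,11],0.9],[[0.0,0.006,0.001],[3,14,11],0.9],[[0.0,0.005,0.002],[3,13,10],0.9]]
```

move_arm --steps '[[[0,0.005,0],[3,0,14],0.9],[[0,0.005,0],[3,8,12],0.9],[[0,0,0],[0,14,0],0.9],[[0,0,0],[0,12,0],0.9],[[0,0,0],[0,0,0],0.9],[[0,0,0],[0,0,0],0.9],[[0,0,0],[0,0,0],0.55],[[0,0,0],[0,0,0],0.55],[[0,0,0],[0,0,0],0.55],[[0,0,0],[0,-20,0],0.55],[[0,0,0],[0,-20,0],0.55],[[0,0,0],[0,0,0],0.5]]'

```text
time: 11.05
eef_pos: [0.5332, -0.0091, 0.2514]
orientation: [0.707, 0.007, -0.006, -0.707]
wrist_force: [0.6, -0.4, 1.4]
finger_gap: 0.494
```

```bash
cat > look.py <<'E'
from plan import *
from pods import pods
f=grab_frame('scene')
for p in pods(f,.015,[proj(f,(.46,.07,.03)),proj(f,(.61,.07,.03)),proj(f,(.61,-.08,.03)),proj(f,(.46,-.08,.03))]):print('pan',p)
for p in pods(f,roi=[(135,255),(205,222),(245,275),(160,310)]):print('board',p)
E
python3 - <<'E'
from look import *
print(r.state()['eef_pos'])
T=rot(-5.4)
plan([((.543,-.398,.25),T)],.5,40)
E
```

```text
pan (array([ 0.532, -0.016]), np.float64(1.4), array([ 25., 108.]), 180)
pan (array([0.5398, 0.0292]), np.float64(178.4), array([26., 99.]), 159)
board (array([ 0.5469, -0.3994]), np.float64(174.5), array([ 23., 103.]), 227)
board (array([ 0.4297, -0.3961]), np.float64(161.0), array([20., 92.]), 158)
[ 0.5327484  -0.00894322  0.25013865]
10
[[[0.0,0.011,0.0],[0,0,-39],0.5],[[0.0,0.012,0.0],[1,0,-39],0.5],[[0.0,0.011,0.0],[1,0,-39],0.5],[[0.0,0.011,0.0],[2,0,-39],0.5],[[0.0,0.011,0.0],[2,0,-38],0.5],[[0.0,0.012,0.001],[2,0,-39],0.5],[[0.001,0.011,0.0],[3,0,-39],0.5],[[0.0,0.011,0.0],[4,0,-39],0.5],[[0.0,0.012,0.0],[3,0,-39],0.5],[[0.0,0.011,0.0],[5,0,-38],0.5]]
```

move_arm --steps '[[[0,0.011,0],[0,0,-39],0.5],[[0,0.011,0],[1,0,-39],0.5],[[0,0.011,0],[1,0,-39],0.5],[[0,0.011,0],[2,0,-39],0.5],[[0,0.011,0],[2,0,-38],0.5],[[0,0.011,0],[2,0,-39],0.5],[[0,0.011,0],[3,0,-39],0.5],[[0,0.011,0],[4,0,-39],0.5],[[0,0.011,0],[3,0,-39],0.5],[[0,0.011,0],[4,0,-30],0.5],[[0,0,0],[0,0,0],0.5],[[0,0,0],[0,0,0],0.5]]'

```text
time: 12.3
eef_pos: [0.5397, -0.4017, 0.2353]
orientation: [-0.704, 0.036, -0.03, 0.709]
wrist_force: [0.6, 0.4, -0.4]
finger_gap: 0.501
```

Run:
```python
from plan import *
T=rot(-5.4)
plan([((.543,-.398,.178),T)],.5,20)
```

```text
3
[[[-0.002,0.001,-0.003],[1,19,1],0.5],[[-0.002,0.0,-0.003],[1,19,1],0.5],[[-0.002,0.001,-0.002],[1,19,2],0.5]]
```

move_arm --steps '[[[-0.002,0,-0.003],[1,16,0],0.5],[[-0.002,0,-0.003],[1,16,0],0.5],[[-0.002,0,-0.002],[1,15,0],0.5],[[0,0,0],[0,9,0],0.5],[[0,0,0],[0,0,0],0.5],[[0,0,0],[0,0,0],0.6],[[0,0,0],[0,0,0],0.8],[[0,0,0],[0,0,0],0.9],[[0,0,0],[0,0,0],0.9],[[0,0,0],[0,0,0],0.9]]'

```text
time: 13.3
eef_pos: [0.5445, -0.395, 0.1765]
orientation: [0.707, -0.03, 0.029, -0.706]
wrist_force: [-0.8, 0.2, 3.9]
finger_gap: 0.269
```

Run:
```python
from plan import *
T=rot(1)
plan([((.543,-.39,.25),rot(-5)),((.537,-.05,.25),T)],.9,38)
```

```text
11
[[[0.0,0.002,-0.001],[-1,-37,2],0.9],[[0.001,0.002,0.0],[-1,-37,3],0.9],[[0.0,-0.012,0.0],[-4,0,38],0.9],[[0.0,-0.011,0.0],[-3,0,37],0.9],[[0.0,-0.012,0.0],[-4,0,38],0.9],[[0.0,-0.012,0.0],[-2,0,37],0.9],[[0.0,-0.011,0.0],[-2,0,38],0.9],[[0.0,-0.012,0.0],[-2,0,38],0.9],[[0.0,-0.012,0.0],[-2,0,38],0.9],[[0.0,-0.011,0.0],[0,0,37],0.9],[[0.0,-0.012,0.0],[-1,1,38],0.9]]
```

move_arm --steps '[[[0,0,0],[0,-35,0],0.9],[[0,0,0],[0,-37,0],0.9],[[0,-0.012,0],[-4,0,38],0.9],[[0,-0.012,0],[-3,0,38],0.9],[[0,-0.012,0],[-4,0,38],0.9],[[0,-0.012,0],[-2,0,38],0.9],[[0,-0.012,0],[-2,0,38],0.9],[[0,-0.012,0],[-2,0,38],0.9],[[0,-0.012,0],[-2,0,38],0.9],[[0,-0.012,0],[0,0,38],0.9],[[0,0,0],[0,0,20],0.9],[[0,0,0],[0,0,0],0.9]]'

```text
time: 14.5
eef_pos: [0.5333, -0.0571, 0.2435]
orientation: [-0.704, -0.0, 0.008, 0.71]
wrist_force: [0.5, 0.3, 0.2]
finger_gap: 0.266
```

Run:
```python
from plan import *
T=rot(1)
plan([((.537,-.049,.208),T)],.9,18)
```

```text
3
[[[-0.003,-0.002,-0.003],[1,12,3],0.9],[[-0.003,-0.002,-0.004],[2,12,2],0.9],[[-0.003,-0.002,-0.003],[1,11,3],0.9]]
```

move_arm --steps '[[[-0.003,-0.002,-0.003],[2,0,4],0.9],[[-0.003,-0.002,-0.003],[2,10,3],0.9],[[-0.003,0,-0.003],[0,10,0],0.9],[[0,0,0],[0,10,0],0.9],[[0,0,0],[0,0,0],0.9],[[0,0,0],[0,0,0],0.9],[[0,0,0],[0,0,0],0.55],[[0,0,0],[0,0,0],0.55],[[0,0,0],[0,0,0],0.55],[[0,0,0],[0,-20,0],0.55],[[0,0,0],[0,-20,0],0.55],[[0,0,0],[0,0,0],0.5]]'

```text
time: 15.7
eef_pos: [0.5374, -0.0535, 0.2504]
orientation: [0.707, 0.003, -0.005, -0.707]
wrist_force: [0.2, 0.7, 0.1]
finger_gap: 0.499
```

Run:
```python
from look import *
print(r.state()['eef_pos'])
T=rot(-17.5)
plan([((.425,-.396,.25),T)],.5,40)
```

```text
pan (array([ 0.5407, -0.0563]), np.float64(0.1), array([ 22., 107.]), 172)
pan (array([ 0.5298, -0.0163]), np.float64(0.6), array([ 25., 108.]), 174)
pan (array([0.5398, 0.0292]), np.float64(178.4), array([26., 99.]), 159)
board (array([ 0.4296, -0.3961]), np.float64(160.7), array([20., 92.]), 160)
[ 0.53686399 -0.05335565  0.24912065]
10
[[[0.0,0.032,0.0],[-12,0,-34],0.5],[[0.0,0.031,-0.001],[-10,0,-35],0.5],[[0.0,0.032,0.0],[-9,0,-34],0.5],[[0.0,0.032,0.0],[-9,0,-36],0.5],[[0.001,0.031,-0.001],[-7,0,-35],0.5],[[0.0,0.032,0.0],[-6,0,-35],0.5],[[0.0,0.032,-0.001],[-5,0,-36],0.5],[[0.0,0.031,0.0],[-4,0,-36],0.5],[[0.0,0.032,0.0],[-2,-1,-36],0.5],[[0.0,0.032,-0.001],[-2,0,-36],0.5]]
```

move_arm --steps '[[[0,0.032,0],[-12,0,-34],0.5],[[0,0.032,0],[-10,0,-35],0.5],[[0,0.032,0],[-9,0,-34],0.5],[[0,0.032,0],[-9,0,-36],0.5],[[0,0.032,0],[-7,0,-35],0.5],[[0,0.032,0],[-6,0,-35],0.5],[[0,0.032,0],[-5,0,-36],0.5],[[0,0.032,0],[-4,0,-36],0.5],[[0,0.032,0],[-2,0,-36],0.5],[[0,0.032,0],[-2,0,-28],0.5],[[0,0,0],[0,0,0],0.5],[[0,0,0],[0,0,0],0.5]]'

```text
time: 16.95
eef_pos: [0.4178, -0.3973, 0.2374]
orientation: [-0.696, 0.116, -0.108, 0.7]
wrist_force: [-0.6, -0.3, 0.4]
finger_gap: 0.499
```

Run:
```python
from plan import *
T=rot(-17.5)
plan([((.425,-.396,.178),T)],.5,20)
```

```text
3
[[[-0.001,-0.004,-0.004],[2,20,1],0.5],[[-0.001,-0.005,-0.004],[3,20,1],0.5],[[-0.002,-0.004,-0.003],[2,19,1],0.5]]
```

move_arm --steps '[[[0,-0.004,-0.004],[2,17,0],0.5],[[0,-0.004,-0.004],[3,17,0],0.5],[[0,-0.004,-0.003],[2,16,0],0.5],[[0,0,0],[0,9,0],0.5],[[0,0,0],[0,0,0],0.5],[[0,0,0],[0,0,0],0.6],[[0,0,0],[0,0,0],0.8],[[0,0,0],[0,0,0],0.9],[[0,0,0],[0,0,0],0.9],[[0,0,0],[0,0,0],0.9]]'

```text
time: 17.95
eef_pos: [0.4277, -0.3917, 0.1765]
orientation: [-0.698, 0.104, -0.104, 0.701]
wrist_force: [-0.5, -0.9, 0.3]
finger_gap: 0.272
```

Run:
```python
from plan import *
T=rot(1)
plan([((.425,-.38,.25),rot(-17)),((.53,.0,.25),T)],.9,40)
```

```text
12
[[[-0.002,0.001,0.0],[-3,-37,5],0.9],[[-0.001,0.001,-0.001],[-3,-36,6],0.9],[[0.0,-0.031,0.0],[-1,0,39],0.9],[[0.0,-0.032,0.0],[0,0,40],0.9],[[0.0,-0.031,0.0],[1,0,39],0.9],[[0.0,-0.032,0.0],[3,0,39],0.9],[[0.0,-0.031,0.0],[4,0,40],0.9],[[0.0,-0.032,0.0],[5,0,39],0.9],[[0.0,-0.031,0.0],[6,0,38],0.9],[[0.0,-0.032,0.0],[8,0,39],0.9],[[0.0,-0.031,0.0],[9,0,39],0.9],[[0.0,-0.031,0.0],[10,0,38],0.9]]
```

move_arm --steps '[[[0,0,0],[0,-34,0],0.9],[[0,0,0],[0,-36,4],0.9],[[0,-0.031,0],[-1,0,39],0.9],[[0,-0.031,0],[0,0,40],0.9],[[0,-0.031,0],[1,0,39],0.9],[[0,-0.031,0],[3,0,39],0.9],[[0,-0.031,0],[4,0,40],0.9],[[0,-0.031,0],[5,0,39],0.9],[[0,-0.031,0],[6,0,39],0.9],[[0,-0.031,0],[8,0,39],0.9],[[0,-0.031,0],[9,0,39],0.9],[[0,-0.031,0],[10,0,38],0.9]]'

```text
time: 19.15
eef_pos: [0.5348, 0.0032, 0.2506]
orientation: [-0.705, -0.006, 0.005, 0.709]
wrist_force: [-0.5, -0.2, -0.7]
finger_gap: 0.27
```

move_arm --steps '[[[0,0,0],[0,0,0],0.9],[[0,0,0],[0,0,0],0.9]]'

```text
time: 19.35
eef_pos: [0.535, 0.008, 0.2503]
orientation: [-0.705, -0.009, 0.008, 0.709]
wrist_force: [0.5, -0.2, -0.2]
finger_gap: 0.269
```

Run:
```python
from plan import *
plan([((.532,.008,.222),rot(1))],.9,20)
```

```text
2
[[[-0.003,0.003,0.001],[-2,14,0],0.9],[[-0.003,0.003,0.0],[-1,14,0],0.9]]
```

move_arm --steps '[[[-0.003,0.003,0],[-2,14,0],0.9],[[-0.003,0.003,0],[-1,14,0],0.9],[[0,0,0],[0,13,0],0.9],[[0,0,0],[0,0,0],0.9],[[0,0,0],[0,0,0],0.9],[[0,0,0],[0,0,0],0.6],[[0,0,0],[0,0,0],0.55],[[0,0,0],[0,0,0],0.55],[[0,0,0],[0,-20,0],0.55],[[0,0,0],[-10,-30,0],0.55],[[0,0,0],[-10,-30,0],0.5],[[0,0,0],[0,0,0],0.5]]'

```text
time: 20.55
eef_pos: [0.5116, 0.0033, 0.2908]
orientation: [0.707, 0.005, -0.003, -0.707]
wrist_force: [1.3, 0.5, 0.2]
finger_gap: 0.499
```

Run:
```python
from look import *
print(r.state()['eef_pos'])
save(f,'s4.png');a=f['image'][150:320,120:400]
cv2.imwrite('pics/c4.png',cv2.cvtColor(cv2.resize(a,None,fx=2.8,fy=2.8,interpolation=cv2.INTER_CUBIC),cv2.COLOR_RGB2BGR))
T=rot(-89)
plan([((.455,-.003,.31),T),((.455,-.003,.225),T)],.3,40)
```

```text
pan (array([ 0.541 , -0.0562]), np.float64(0.9), array([ 25., 107.]), 174)
pan (array([0.532 , 0.0071]), np.float64(5.6), array([ 79., 126.]), 477)
[0.51129436 0.00337279 0.28905644]
15
[[[0.0,0.13,0.0],[-5,-2,0],0.3],[[0.0,0.131,0.0],[-4,-1,-2],0.3],[[0.0,0.13,0.0],[-5,-2,-1],0.3],[[0.0,0.13,0.0],[-4,-2,-2],0.3],[[0.0,0.131,0.0],[-4,-2,-3],0.3],[[0.0,0.13,0.0],[-3,-1,-3],0.3],[[0.0,0.131,0.0],[-3,-2,-4],0.3],[[0.0,0.13,0.0],[-2,-2,-4],0.3],[[0.0,0.13,0.0],[-2,-2,-4],0.3],[[0.0,0.131,0.0],[-2,-1,-5],0.3],[[0.0,0.13,0.0],[-1,-2,-5],0.3],[[0.0,0.13,0.0],[0,-2,-4],0.3]]
[[[0.0,0.0,0.0],[0,28,0],0.3],[[0.0,0.0,0.0],[0,29,0],0.3],[[0.0,0.0,0.0],[0,28,0],0.3]]
```

View pics/c4.png

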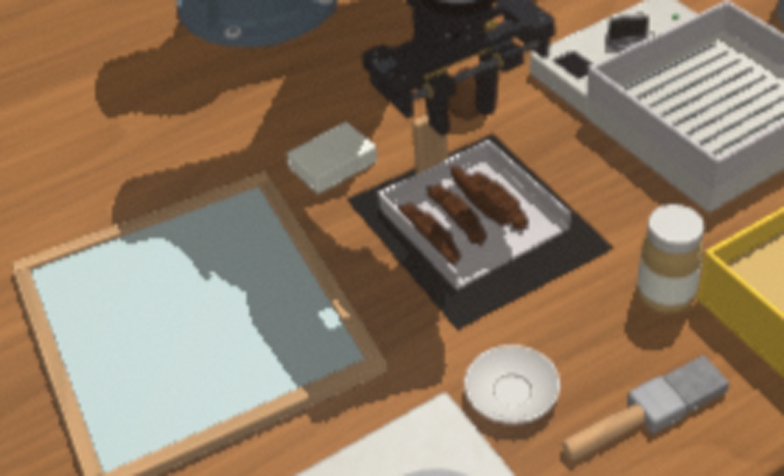

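All four pods lie in the pan and the board is empty. Now for the handle.

move_arm --steps '[[[0,0.13,0],[-5,-2,0],0.3],[[0,0.13,0],[-4,-2,-2],0.3],[[0,0.13,0],[-5,-2,-1],0.3],[[0,0.13,0],[-4,-2,-2],0.3],[[0,0.13,0],[-4,-2,-3],0.3],[[0,0.13,0],[-3,-2,-3],0.3],[[0,0.13,0],[-3,-2,-4],0.3],[[0,0.13,0],[-2,-2,-4],0.3],[[0,0.13,0],[-2,-2,-4],0.3],[[0,0.13,0],[-2,-2,-5],0.3],[[0,0.12,0],[-1,-2,-5],0.3],[[0,0,0],[0,0,0],0.3]]'

```text
time: 21.8
eef_pos: [0.4557, -0.0002, 0.2992]
orientation: [0.528, -0.478, 0.469, -0.523]
wrist_force: [0.2, -0.2, 0.1]
finger_gap: 0.697
```

Run:
```python
from plan import *
s=r.state();print(s['eef_pos'],s['joint_positions'].round(2))
T=rot(-89)
plan([((.455,-.003,.30),T),((.455,-.003,.224),T)],.3,20)
```

```text
[ 4.55729404e-01 -1.89950808e-04  2.99193940e-01] [-0.26  0.05  1.99  0.    1.12 -0.37]
5
[[[0.014,0.087,-0.005],[3,-1,-1],0.3],[[0.0,0.0,0.0],[0,19,0],0.3],[[0.0,0.0,0.0],[0,19,0],0.3],[[0.0,0.0,0.0],[0,19,0],0.3],[[0.0,0.0,0.0],[0,19,0],0.3]]
```

move_arm --steps '[[[0.007,0.044,-0.003],[2,0,0],0.3],[[0.007,0.043,-0.003],[1,0,0],0.3],[[0,0,0],[0,17,0],0.3],[[0,0,0],[0,18,0],0.3],[[0,0,0],[0,18,0],0.3],[[0,0,0],[0,12,0],0.3],[[0,0,0],[0,0,0],0.3],[[0,0,0],[0,0,0],0.3]]'

```text
time: 22.6
eef_pos: [0.4569, -0.0031, 0.227]
orientation: [0.511, -0.491, 0.489, -0.509]
wrist_force: [0.2, -0.3, -0.4]
finger_gap: 0.698
```

Run:
```python
from look import *
s=r.state();print(s['eef_pos'])
a=f['image'][130:280,200:400]
cv2.imwrite('pics/c5.png',cv2.cvtColor(cv2.resize(a,None,fx=3.5,fy=3.5,interpolation=cv2.INTER_CUBIC),cv2.COLOR_RGB2BGR))
plan([((.455,-.003,.224),rot(-89))],.3,20)
```

```text
pan (array([ 0.5377, -0.0557]), np.float64(0.8), array([ 27., 109.]), 196)
pan (array([0.5311, 0.0076]), np.float64(7.5), array([ 81., 126.]), 472)
[ 0.456861   -0.00310261  0.22706974]
1
[[[0.004,0.023,0.0],[0,3,-2],0.3]]
```

View pics/c5.png

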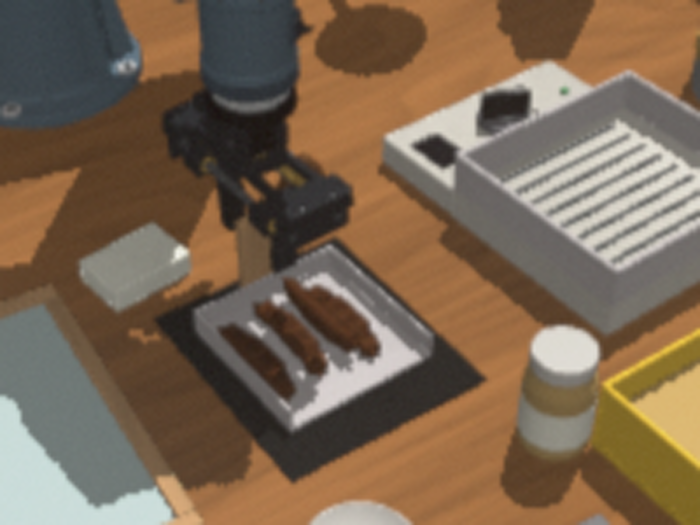

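The handle is between the two fingers, with its centre near (256,243) in the crop. I adjust slightly and close at 60 N.

move_arm --steps '[[[0.004,0.023,0],[0,3,-1],0.3],[[0,0,0],[0,0,0],0.6],[[0,0,0],[0,0,0],0.8],[[0,0,0],[0,0,0],0.9],[[0,0,0],[0,0,0],1],[[0,0,0],[0,0,0],1],[[0,0,0],[0,0,0],1]]' --squeeze 60

```text
time: 23.35
eef_pos: [0.4568, -0.0033, 0.2261]
orientation: [-0.503, 0.494, -0.497, 0.505]
wrist_force: [-1.6, -0.7, 1.2]
finger_gap: 0.178
```

Run:
```python
from look import *
s=r.state();print(s['eef_pos'],Ro.from_quat(s['orientation']).as_matrix().round(3).tolist())
```

```text
pan (array([ 0.5379, -0.0556]), np.float64(0.2), array([ 28., 109.]), 195)
pan (array([0.5336, 0.0078]), np.float64(6.7), array([ 80., 125.]), 471)
[ 0.4566929  -0.00331343  0.22605405] [[0.017, 0.004, 1.0], [-1.0, -0.001, 0.017], [0.001, -1.0, 0.004]]
```

move_arm --steps '[[[0,0,0],[0,0,0],1],[[0,0,0],[0,0,0],1],[[0,0,0],[0,0,0],1],[[0,0,0],[0,0,0],1]]'

```text
time: 23.8
eef_pos: [0.4567, -0.0033, 0.2261]
orientation: [-0.503, 0.494, -0.497, 0.505]
wrist_force: [0.2, -0.6, 1.0]
finger_gap: 0.13
```

The scoop is gripped at a gap of 11.4 mm. I lift gently.

move_arm --steps '[[[0,0,0],[0,-6,0],1],[[0,0,0],[0,-12,0],1],[[0,0,0],[0,-18,0],1],[[0,0,0],[0,-20,0],1],[[0,0,0],[0,-20,0],1],[[0,0,0],[0,-16,0],1],[[0,0,0],[0,-8,0],1],[[0,0,0],[0,0,0],1],[[0,0,0],[0,0,0],1]]'

```text
time: 24.7
eef_pos: [0.454, -0.0025, 0.3315]
orientation: [0.505, -0.496, 0.495, -0.504]
wrist_force: [-0.2, -0.0, -4.7]
finger_gap: 0.131
```

Run:
```python
from plan import *
f=grab_frame('scene')
a=f['image'][110:280,200:440]
cv2.imwrite('pics/c6.png',cv2.cvtColor(cv2.resize(a,None,fx=3,fy=3,interpolation=cv2.INTER_CUBIC),cv2.COLOR_RGB2BGR))
s=r.state();print(s['eef_pos'],Ro.from_quat(s['orientation']).as_matrix().round(3).tolist())
plan([((.351,.328,.336),rot(-89))],1,26)
```

```text
[ 0.45400351 -0.0025305   0.33136959] [[0.017, -0.001, 1.0], [-1.0, 0.001, 0.017], [-0.001, -1.0, -0.001]]
14
[[[0.0,0.0,0.0],[-24,0,-7],1],[[0.0,0.0,0.0],[-23,-1,-7],1],[[0.0,0.0,0.0],[-24,0,-7],1],[[0.0,0.0,0.0],[-24,0,-7],1],[[0.001,0.0,0.0],[-24,-1,-7],1],[[0.0,0.0,0.0],[-23,0,-7],1],[[0.0,0.0,0.0],[-24,0,-7],1],[[0.0,0.0,0.0],[-24,0,-7],1],[[0.0,0.0,0.0],[-24,-1,-7],1],[[0.0,0.0,0.0],[-23,0,-6],1],[[0.0,0.0,0.0],[-24,0,-7],1],[[0.0,0.0,0.0],[-24,-1,-7],1]]
[[[0.0,0.0,-0.001],[-24,0,-7],1],[[0.0,0.0,0.0],[-23,0,-7],1]]
```

View pics/c6.png

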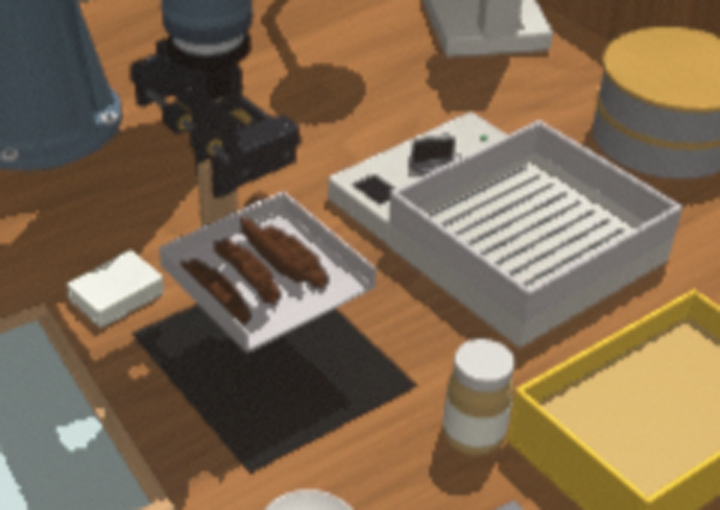

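The scoop is up and level with all the pods in it. I carry it over the dryer.

move_arm --steps '[[[0,0,0],[-8,0,-2],1],[[0,0,0],[-16,-1,-5],1],[[0,0,0],[-22,0,-7],1],[[0,0,0],[-24,0,-7],1],[[0,0,0],[-24,-1,-7],1],[[0,0,0],[-24,0,-7],1],[[0,0,0],[-24,0,-7],1],[[0,0,0],[-24,-1,-7],1],[[0,0,0],[-24,0,-7],1],[[0,0,0],[-24,0,-7],1],[[0,0,0],[-24,-1,-7],1],[[0,0,0],[-24,0,-7],1]]'

```text
time: 25.95
eef_pos: [0.3637, 0.2697, 0.3263]
orientation: [0.508, -0.504, 0.491, -0.497]
wrist_force: [1.1, -0.3, -3.0]
finger_gap: 0.131
```

move_arm --steps '[[[0,0,0],[-20,0,-6],1],[[0,0,0],[-12,0,-4],1],[[0,0,0],[-4,0,0],1],[[0,0,0],[0,0,0],1],[[0,0,0],[0,0,0],1]]'

```text
time: 26.45
eef_pos: [0.3486, 0.3098, 0.3226]
orientation: [0.512, -0.504, 0.488, -0.496]
wrist_force: [-0.0, 0.7, -3.6]
finger_gap: 0.131
```

Run:
```python
from plan import *
s=r.state();print(s['eef_pos'],Ro.from_quat(s['orientation']).as_matrix().round(3).tolist(),s['joint_positions'].round(2))
f=grab_frame('scene');a=f['image'][80:250,240:480]
g=grab_frame('top');b=g['image'][130:300,70:230]
cv2.imwrite('pics/c7.png',cv2.cvtColor(cv2.resize(np.hstack([a,b]),None,fx=2,fy=2,interpolation=cv2.INTER_CUBIC),cv2.COLOR_RGB2BGR))
```

```text
[0.34863907 0.30980761 0.32258191] [[0.016, -0.032, 0.999], [-1.0, -0.001, 0.016], [0.0, -1.0, -0.032]] [0.47 0.04 1.94 0.01 1.19 0.45]
```

View pics/c7.png

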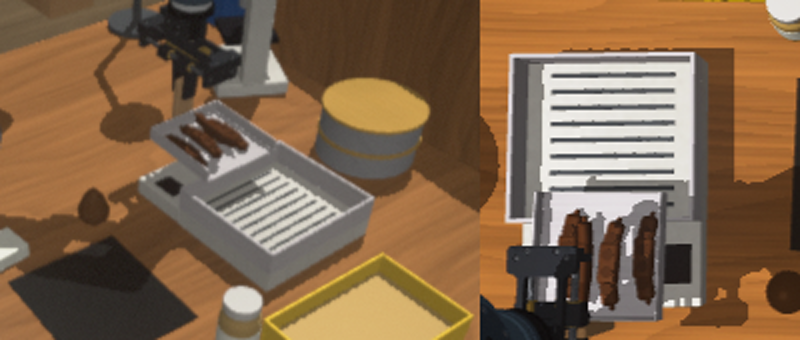

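The top view shows the lip past the basin's near wall and the pan slightly right of centre. I shift it a little, then tip about the lip.

move_arm --steps '[[[0,0,0],[-4,0,5],1],[[0,0,0],[-6,0,7],1],[[0,0,0],[-4,0,7],1],[[0,0,0],[0,0,3],1],[[0,0,0],[0,0,0],1],[[0,0,0],[0,0,0],1],[[-0.06,0,0],[0,-9,13],1],[[-0.08,0,0],[0,-12,18],1],[[-0.08,0,0],[0,-12,18],1],[[-0.08,0,0],[0,-12,18],1],[[0,0,0],[0,0,0],1]]'

```text
time: 27.65
eef_pos: [0.4476, 0.3246, 0.3574]
orientation: [0.582, -0.574, 0.405, -0.41]
wrist_force: [1.3, 0.4, -3.7]
finger_gap: 0.132
```

```bash
cat > lip.py <<'E'
from plan import *
s=r.state();R=Ro.from_quat(s['orientation']);m=R.as_matrix();L=np.array([0,.218,.156])
print(s['time'],np.round(s['eef_pos'],3),'lip',(s['eef_pos']+R.apply(L)).round(3),'tip deg',np.degrees(np.arcsin(-m[2,2])).round(1),'z/x',m[:,2].round(3),m[:,0].round(3),s['joint_positions'].round(2))
E
python3 lip.py
```

```text
27.65 [0.448 0.325 0.357] lip [0.522 0.326 0.1  ] tip deg 19.6 z/x [ 0.942  0.013 -0.335] [ 0.014 -1.     0.   ] [0.38 0.27 1.61 0.12 1.58 0.35]
```

move_arm --steps '[[[-0.08,0,0],[0,-12,18],1],[[-0.08,0,0],[0,-12,18],1],[[-0.08,0,0],[0,-12,18],1],[[-0.08,0,0],[0,-12,18],1],[[-0.08,0,0],[0,-12,18],1],[[-0.08,0,0],[0,-12,18],1],[[0,0,0],[0,0,0],1],[[0,0,0],[0,0,0],1],[[0,0,0],[0,0,0],1],[[0,0,0],[0,0,0],1]]'

```text
time: 28.65
eef_pos: [0.5718, 0.329, 0.3601]
orientation: [0.664, -0.652, 0.258, -0.26]
wrist_force: [0.3, -0.7, -2.5]
finger_gap: 0.13
```

Run:
```python
from lip import *
f=grab_frame('scene');a=f['image'][50:250,240:480]
cv2.imwrite('pics/c8.png',cv2.cvtColor(cv2.resize(a,None,fx=2.5,fy=2.5,interpolation=cv2.INTER_CUBIC),cv2.COLOR_RGB2BGR))
```

```text
28.65 [0.572 0.329 0.36 ] lip [0.519 0.327 0.097] tip deg 47.0 z/x [ 0.682  0.008 -0.732] [ 0.017 -1.     0.005] [0.3  0.65 1.16 0.24 2.12 0.32]
```

View pics/c8.png

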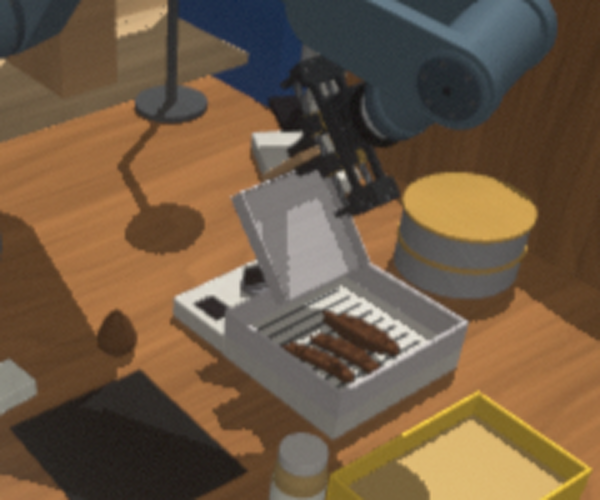

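The pan is empty and the pods are in the basin; the wrist force of 2.5 N is the scoop alone. I untip and carry it back.

move_arm --steps '[[[0.08,0,0],[0,12,-18],1],[[0.08,0,0],[0,12,-18],1],[[0.08,0,0],[0,12,-18],1],[[0.08,0,0],[0,12,-18],1],[[0.08,0,0],[0,12,-18],1],[[0.08,0,0],[0,12,-18],1],[[0.08,0,0],[0,12,-18],1],[[0.08,0,0],[0,12,-18],1],[[0.08,0,0],[0,12,-18],1],[[0.07,0,0],[0,11,-15],1],[[0,0,0],[0,0,0],1],[[0,0,0],[0,0,0],1]]'

```text
time: 29.9
eef_pos: [0.3499, 0.3243, 0.3365]
orientation: [-0.503, 0.491, -0.496, 0.51]
wrist_force: [-0.6, 0.5, -2.4]
finger_gap: 0.13
```

Run:
```python
from lip import *
T=rot(-89)
plan([((.37,.32,.345),T),((.46,-.003,.345),T)],1,38,.1)
```

```text
29.9 [0.35  0.324 0.336] lip [0.508 0.329 0.12 ] tip deg -0.7 z/x [1.    0.025 0.012] [ 0.025 -1.    -0.002] [ 0.5   0.03  1.92 -0.    1.18  0.48]
10
[[[-0.012,0.008,-0.002],[5,-8,20],1],[[0.0,0.0,0.0],[36,0,9],1],[[0.0,0.0,0.0],[36,0,10],1],[[0.0,0.0,0.0],[36,0,9],1],[[0.0,0.0,0.0],[36,0,10],1],[[0.0,0.0,0.0],[36,0,9],1],[[0.0,0.0,0.0],[36,0,9],1],[[0.0,0.0,0.0],[36,0,10],1],[[0.0,0.0,0.0],[36,0,9],1],[[0.0,0.0,0.0],[36,0,10],1]]
```

move_arm --steps '[[[-0.012,0.008,0],[5,-8,10],1],[[0,0,0],[36,0,10],1],[[0,0,0],[36,0,10],1],[[0,0,0],[36,0,10],1],[[0,0,0],[36,0,10],1],[[0,0,0],[36,0,10],1],[[0,0,0],[36,0,10],1],[[0,0,0],[36,0,10],1],[[0,0,0],[36,0,10],1],[[0,0,0],[28,0,9],1],[[0,0,0],[0,0,0],1],[[0,0,0],[0,0,0],1]]'

```text
time: 31.1
eef_pos: [0.4683, -0.0123, 0.3554]
orientation: [-0.5, 0.499, -0.495, 0.506]
wrist_force: [0.6, 0.0, -1.8]
finger_gap: 0.132
```

Run:
```python
from lip import *
T=rot(-89)
plan([((.457,-.003,.30),T),((.457,-.003,.226),T)],1,20,.1)
```

```text
31.1 [ 0.468 -0.012  0.355] lip [ 0.625 -0.008  0.138] tip deg -0.1 z/x [1.    0.012 0.002] [ 0.012 -1.    -0.01 ] [-0.28 -0.01  1.92  0.01  1.24 -0.3 ]
7
[[[-0.001,-0.002,-0.003],[-3,19,-4],1],[[0.0,-0.001,-0.004],[-3,18,-4],1],[[-0.001,-0.002,-0.003],[-3,18,-3],1],[[0.0,0.0,0.0],[0,19,0],1],[[0.0,0.0,0.0],[0,18,0],1],[[0.0,0.0,0.0],[0,19,0],1],[[0.0,0.0,0.0],[0,18,0],1]]
```

move_arm --steps '[[[0,-0.002,-0.003],[-3,19,-4],1],[[0,0,-0.004],[-3,19,-4],1],[[0,-0.002,-0.003],[-3,19,-3],1],[[0,0,0],[0,19,0],1],[[0,0,0],[0,18,0],1],[[0,0,0],[0,14,0],1],[[0,0,0],[0,5,0],1],[[0,0,0],[0,0,0],1],[[0,0,0],[0,0,0],1]]'

```text
time: 32.0
eef_pos: [0.4592, 0.0031, 0.243]
orientation: [-0.504, 0.494, -0.494, 0.508]
wrist_force: [0.2, 0.2, -2.6]
finger_gap: 0.132
```

Run:
```python
from lip import *
T=rot(-89)
plan([((.457,-.003,.226),T)],1,4,.1)
```

```text
32.0 [0.459 0.003 0.243] lip [0.616 0.008 0.026] tip deg -0.2 z/x [1.    0.023 0.003] [ 0.023 -1.    -0.004] [-0.25  0.15  2.02  0.01  0.98 -0.28]
5
[[[-0.001,0.001,-0.001],[1,3,0],1],[[0.0,0.001,0.0],[1,4,-1],1],[[-0.001,0.002,-0.001],[2,3,0],1],[[-0.001,0.001,-0.001],[1,4,-1],1],[[0.0,0.001,-0.001],[1,3,0],1]]
```

move_arm --steps '[[[0,0,0],[1,4,0],1],[[0,0,-0.002],[1,4,0],1],[[0,0,0],[2,4,0],1],[[0,0,0],[1,3,0],1],[[0,0,0],[1,2,0],1],[[0,0,0],[0,0,0],1],[[0,0,0],[0,0,0],1]]'

```text
time: 32.7
eef_pos: [0.4606, -0.0037, 0.2269]
orientation: [-0.504, 0.492, -0.496, 0.508]
wrist_force: [-0.7, -0.2, -2.4]
finger_gap: 0.131
```

move_arm --steps '[[[0,0,0],[0,2,0],1],[[0,0,0],[0,1,0],1],[[0,0,0],[0,0,0],1],[[0,0,0],[0,0,0],1]]'

```text
time: 33.1
eef_pos: [0.4616, -0.0037, 0.2266]
orientation: [-0.504, 0.492, -0.496, 0.508]
wrist_force: [0.9, -0.3, -2.7]
finger_gap: 0.131
```

move_arm --steps '[[[0,0,0],[0,3,-2],1],[[0,0,0],[0,3,-2],1],[[0,0,0],[0,0,0],1],[[0,0,0],[0,0,0],1]]'

```text
time: 33.5
eef_pos: [0.4613, -0.0038, 0.2272]
orientation: [-0.501, 0.489, -0.499, 0.511]
wrist_force: [0.6, -0.2, -2.9]
finger_gap: 0.133
```

Run:
```python
from lip import *
f=grab_frame('scene');a=f['image'][130:280,200:400]
cv2.imwrite('pics/c9.png',cv2.cvtColor(cv2.resize(a,None,fx=3.5,fy=3.5,interpolation=cv2.INTER_CUBIC),cv2.COLOR_RGB2BGR))
```

```text
33.5 [ 0.461 -0.004  0.227] lip [ 0.621 -0.     0.012] tip deg -1.1 z/x [1.    0.024 0.019] [ 0.024 -1.     0.001] [-0.27  0.18  2.02  0.01  0.92 -0.3 ]
```

View pics/c9.png

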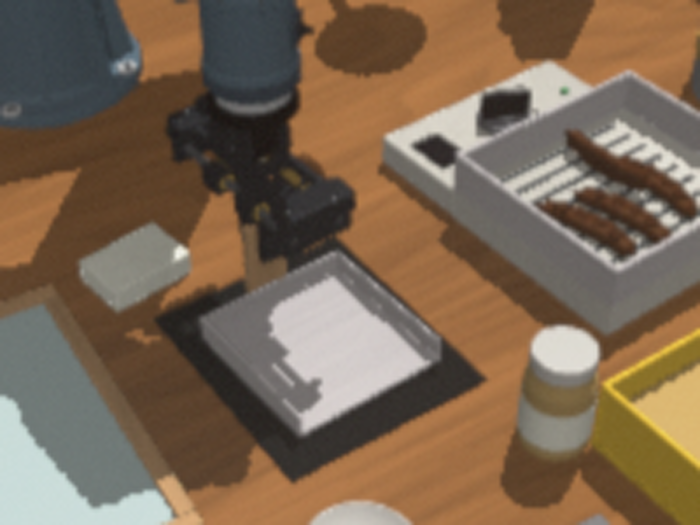

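All four pods are in the basin, and the scoop stands on the mat within a degree or so. I release it and rise.

move_arm --steps '[[[-0.02,0,0],[0,0,0],1],[[0,0,0],[0,0,0],1],[[0,0,0],[0,0,0],0.8],[[0,0,0],[0,0,0],0.6],[[0,0,0],[0,0,0],0.5],[[0,0,0],[0,0,0],0.4],[[0,0,0],[0,0,0],0.4],[[0,0,0],[0,-20,0],0.4],[[0,0,0],[0,-35,0],0.4],[[0,0,0],[0,-35,0],0.4],[[0,0,0],[0,-20,0],0.4],[[0,0,0],[0,0,0],0.5]]'

```text
time: 34.75
eef_pos: [0.4611, -0.0039, 0.3391]
orientation: [0.507, -0.496, 0.492, -0.504]
wrist_force: [0.8, -0.2, -0.7]
finger_gap: 0.531
```

Run:
```python
from look import *
g=grab_frame('top')
I=np.hstack([cv2.resize(f['image'][130:280,200:400],(460,345),interpolation=cv2.INTER_CUBIC),cv2.resize(g['image'][235:290,85:145],(340,312),interpolation=cv2.INTER_CUBIC)[:312].copy() if 0 else cv2.copyMakeBorder(cv2.resize(g['image'][235:290,85:145],(340,312),interpolation=cv2.INTER_CUBIC),0,33,0,0,cv2.BORDER_CONSTANT)])
cv2.imwrite('pics/c10.png',cv2.cvtColor(I,cv2.COLOR_RGB2BGR))
print(r.state()['eef_pos'],r.state()['finger_gap'])
T=rot(-110)
plan([((.404,.322,.30),T)],.5,42)
```

```text
[ 0.46015405 -0.00362255  0.33623357] 0.5066784744066781
8
[[[0.001,0.047,0.0],[-41,5,-6],0.5],[[0.002,0.046,0.0],[-40,4,-8],0.5],[[0.001,0.047,0.0],[-40,5,-10],0.5],[[0.002,0.046,0.0],[-40,5,-11],0.5],[[0.001,0.047,0.0],[-39,4,-14],0.5],[[0.001,0.046,0.0],[-38,5,-15],0.5],[[0.002,0.047,0.0],[-38,4,-17],0.5],[[0.001,0.046,0.001],[-37,5,-19],0.5]]
```

View pics/c10.png

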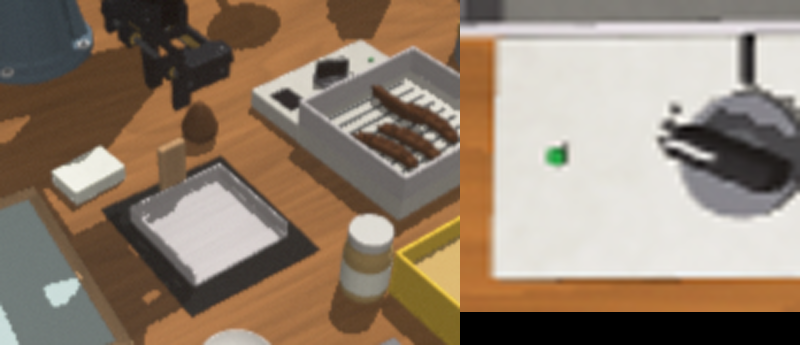

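Run:
```python
from plan import *
g=grab_frame('top');f=grab_frame('scene')
print(cast(g,131.8,263.2,.065),cast(g,134.8,261.6,.04),cast(f,343.9,161.3,.06))
# mat black mark and dial blob in scene
im=f['image'].astype(int);m=(im.max(2)<75).astype(np.uint8);M=np.zeros_like(m);M[148:175,330:362]=1
c=max(cv2.findContours(m&M,0,1)[0],key=cv2.contourArea);mm=cv2.moments(c);u,v=mm['m10']/mm['m00'],mm['m01']/mm['m00'];print(u,v,cv2.contourArea(c),cast(f,u,v,.053))
im=g['image'].astype(int);m=(im.max(2)<60).astype(np.uint8);M=np.zeros_like(m);M[250:275,115:150]=1
c=max(cv2.findContours(m&M,0,1)[0],key=cv2.contourArea);print(cv2.minAreaRect(c),cast(g,*cv2.minAreaRect(c)[0],.067))
```

```text
[0.404451   0.31966031 0.065     ] [0.40663594 0.32138808 0.04      ] [0.4258394  0.30829929 0.06      ]
343.3111111111111 160.27555555555554 75.0 [0.41255761 0.31755999 0.053     ]
((132.65518188476562, 262.362060546875), (21.169269561767578, 7.242117881774902), 21.801406860351562) [0.40670274 0.31692256 0.067     ]
```

move_arm --steps '[[[0,0.047,0],[-41,5,-6],0.5],[[0,0.047,0],[-40,4,-8],0.5],[[0,0.047,0],[-40,4,-10],0.5],[[0,0.047,0],[-40,4,-11],0.5],[[0,0.047,0],[-39,4,-14],0.5],[[0,0.047,0],[-38,4,-15],0.5],[[0,0.047,0],[-38,4,-17],0.5],[[0,0.047,0],[-30,0,-15],0.5],[[0,0,0],[0,0,0],0.5],[[0,0,0],[0,0,0],0.5]]'

```text
time: 35.95
eef_pos: [0.401, 0.3239, 0.2889]
orientation: [-0.411, 0.591, -0.578, 0.386]
wrist_force: [-0.6, -0.3, -0.1]
finger_gap: 0.497
```

Run:
```python
from lip import *
plan([((.404,.322,.25),rot(-108)),((.404,.322,.203),rot(-108))],.5,20)
```

```text
35.95 [0.401 0.324 0.289] lip [0.537 0.266 0.065] tip deg 2.0 z/x [ 0.93  -0.365 -0.036] [-0.364 -0.931  0.02 ] [0.45 0.2  1.84 0.01 1.14 0.81]
5
[[[0.018,-0.03,0.009],[0,19,2],0.5],[[0.018,-0.029,0.01],[0,20,2],0.5],[[0.0,0.0,0.0],[0,16,0],0.5],[[0.0,0.0,0.0],[0,15,0],0.5],[[0.0,0.0,0.0],[0,16,1],0.5]]
```

move_arm --steps '[[[0.018,-0.01,0.009],[0,17,3],0.5],[[0.018,-0.01,0.01],[2,19,3],0.5],[[0,0,0],[1,14,0],0.5],[[0,0,0],[0,12,0],0.5],[[0,0,0],[0,0,0],0.5],[[0,0,0],[0,0,0],0.5]]'

```text
time: 36.55
eef_pos: [0.4048, 0.3124, 0.2208]
orientation: [0.406, -0.58, 0.581, -0.401]
wrist_force: [-0.3, 0.9, 0.2]
finger_gap: 0.504
```

Run:
```python
from lip import *
plan([((.406,.320,.212),rot(-110))],.5,20)
```

```text
36.55 [0.405 0.312 0.221] lip [0.55  0.257 0.002] tip deg 0.2 z/x [ 0.937 -0.348 -0.003] [-0.348 -0.937  0.006] [ 0.43  0.29  1.89 -0.    0.96  0.78]
1
[[[0.003,-0.006,0.006],[-8,9,-1],0.5]]
```

move_arm --steps '[[[0.003,0,0.006],[-8,5,-1],0.5],[[0,0,0],[0,4,0],0.5],[[0,0,0],[0,0,0],0.6],[[0,0,0],[0,0,0],0.8],[[0,0,0],[0,0,0],1],[[0,0,0],[0,0,0],1],[[0,0,0],[0,0,0],1],[[0,0,0],[0,0,0],1],[[0,0,0],[0,0,0],1],[[0,0,0],[0,0,0],1]]' --squeeze 40

```text
time: 37.55
eef_pos: [0.4062, 0.322, 0.2131]
orientation: [-0.403, 0.581, -0.58, 0.404]
wrist_force: [-0.6, 1.6, -0.4]
finger_gap: 0.155
```

```bash
python3 lip.py
```

```text
37.55 [0.406 0.322 0.213] lip [ 0.552  0.268 -0.005] tip deg 0.1 z/x [ 0.938 -0.348 -0.001] [-0.348 -0.938 -0.003] [0.44 0.32 1.88 0.   0.94 0.79]
```

The bar is gripped at 13.6 mm with heading -110.4°. I pull it up.

move_arm --steps '[[[0,0,0],[0,-4,0],1],[[0,0,0],[0,-4,0],1],[[0,0,0],[0,-4,0],1],[[0,0,0],[0,0,0],1],[[0,0,0],[0,0,0],1]]'

```text
time: 38.05
eef_pos: [0.4061, 0.3219, 0.2251]
orientation: [-0.403, 0.582, -0.579, 0.404]
wrist_force: [0.9, 2.5, -6.0]
finger_gap: 0.157
```

Pulled out 12 mm. Now I turn it clockwise.

move_arm --steps '[[[0,0.1,0],[0,0,0],1],[[0,0.12,0],[0,0,0],1],[[0,0.12,0],[0,0,0],1],[[0,0.12,0],[0,0,0],1],[[0,0.12,0],[0,0,0],1],[[0,0.12,0],[0,0,0],1],[[0,0.12,0],[0,0,0],1],[[0,0.12,0],[0,0,0],1],[[0,0.1,0],[0,0,0],1],[[0,0,0],[0,0,0],1],[[0,0,0],[0,0,0],1]]'

```text
time: 39.15
eef_pos: [0.4055, 0.3227, 0.2252]
orientation: [-0.049, 0.707, -0.704, 0.047]
wrist_force: [1.5, 1.8, -4.7]
finger_gap: 0.154
```

Run:
```python
from lip import *
print(s['wrist_force'])
plan([((.4061,.3219,.2245),rot(-178.8))],1,20,.05)
```

```text
39.15 [0.405 0.323 0.225] lip [0.426 0.169 0.006] tip deg 0.3 z/x [ 0.136 -0.991 -0.005] [-0.991 -0.136  0.001] [0.44 0.3  1.87 0.01 0.97 1.87]
[ 1.50036735  1.76898353 -4.70719229]
3
[[[0.002,0.038,0.0],[0,0,0],1],[[0.001,0.039,0.001],[0,0,1],1],[[0.002,0.038,0.0],[-1,1,0],1]]
```

move_arm --steps '[[[0,0.04,0],[0,0,0],1],[[0,0.04,0],[0,0,0],1],[[0,0.04,0],[0,0,0],1],[[0,0,0],[0,0,0],1],[[0,0,0],[0,0,0],1]]'

```text
time: 39.65
eef_pos: [0.4055, 0.3228, 0.2251]
orientation: [-0.009, 0.709, -0.705, 0.008]
wrist_force: [0.9, 1.6, -4.8]
finger_gap: 0.158
```

Run:
```python
from lip import *
f=grab_frame('scene');a=f['image'][110:210,280:400]
cv2.imwrite('pics/c11.png',cv2.cvtColor(cv2.resize(a,None,fx=5,fy=5,interpolation=cv2.INTER_CUBIC),cv2.COLOR_RGB2BGR))
```

```text
39.65 [0.406 0.323 0.225] lip [0.409 0.168 0.006] tip deg 0.3 z/x [ 0.024 -1.    -0.005] [-1.    -0.024  0.002] [0.44 0.3  1.87 0.01 0.97 1.98]
```

View pics/c11.png

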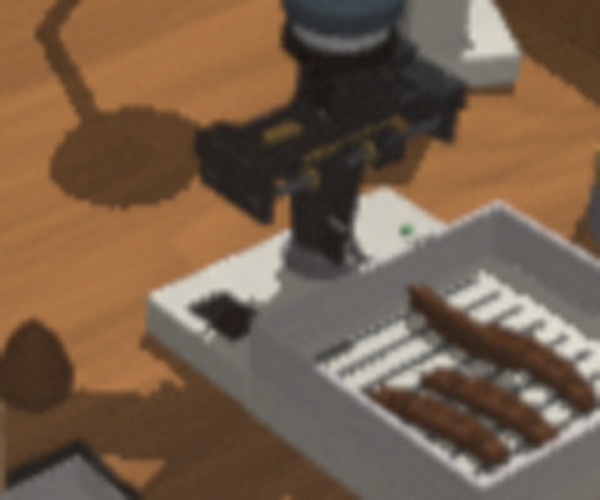

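The bar points at the basin, heading 1.4°. I push it home.

move_arm --steps '[[[0,0,0],[0,4,0],1],[[0,0,0],[0,4,0],1],[[0,0,0],[0,4,0],1],[[0,0,0],[0,3,0],1],[[0,0,0],[0,2,0],1],[[0,0,0],[0,0,0],1]]'

```text
time: 40.3
eef_pos: [0.4059, 0.3232, 0.2132]
orientation: [-0.011, 0.708, -0.706, 0.009]
wrist_force: [-0.9, -0.2, -2.9]
finger_gap: 0.159
```

move_arm --steps '[[[0,0,0],[0,3,0],1],[[0,0,0],[0,3,0],1],[[0,0,0],[0,3,0],1],[[0,0,0],[0,0,0],1]]'

```text
time: 40.7
eef_pos: [0.4063, 0.3238, 0.2133]
orientation: [-0.013, 0.707, -0.707, 0.009]
wrist_force: [-0.3, -0.5, -2.7]
finger_gap: 0.155
```

move_arm --steps '[[[0,0,0],[0,0,0],0.8],[[0,0,0],[0,0,0],0.7],[[0,0,0],[0,0,0],0.6],[[0,0,0],[0,0,0],0.6],[[0,0,0],[0,0,0],0.6],[[0,0,0],[0,-20,0],0.6],[[0,0,0],[0,-40,0],0.6],[[0,0,0],[0,-40,0],0.6],[[0,0,0],[30,-40,0],0.6],[[0,0,0],[40,-20,30],0.6],[[0,0,0],[40,0,40],0.6],[[0,0,0],[20,0,20],0.6]]'

```text
time: 41.9
eef_pos: [0.2857, 0.2344, 0.3758]
orientation: [0.013, -0.707, 0.707, -0.01]
wrist_force: [0.4, 0.5, 0.6]
finger_gap: 0.401
```

move_arm --steps '[[[0,0,0],[0,0,20],0.6],[[0,0,0],[0,0,40],0.6],[[0,0,0],[0,0,40],0.6],[[0,0,0],[0,0,0],0.6],[[0,0,0],[0,0,0],0.6]]'

```text
time: 42.4
eef_pos: [0.2862, 0.1291, 0.3763]
orientation: [0.011, -0.707, 0.707, -0.011]
wrist_force: [0.7, 1.3, 0.1]
finger_gap: 0.397
```

Run:
```python
from plan import *
f=grab_frame('scene');g=grab_frame('top');print(r.state()['eef_pos'])
a=cv2.resize(f['image'][110:280,230:450],(440,340),interpolation=cv2.INTER_CUBIC);b=cv2.resize(g['image'][145:315,75:255],(360,340),interpolation=cv2.INTER_CUBIC)
cv2.imwrite('pics/c12.png',cv2.cvtColor(np.hstack([a,b]),cv2.COLOR_RGB2BGR))
im=g['image'].astype(int);m=(im.max(2)<60).astype(np.uint8);M=np.zeros_like(m);M[243:285,110:155]=1
for c in cv2.findContours(m&M,0,1)[0]:
  if cv2.contourArea(c)>10:print(cv2.minAreaRect(c))
```

```text
[0.286086   0.13001634 0.37621513]
((132.0, 262.0), (8.0, 20.0), 0.0)
```

View pics/c12.png

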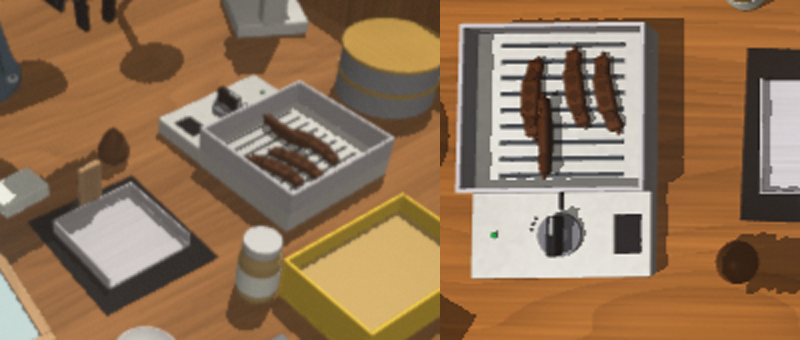

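Run:
```python
from plan import *
f=grab_frame('scene')
im=f['image'].astype(int);m=(im.max(2)<60).astype(np.uint8);M=np.zeros_like(m);M[145:172,332:358]=1;m&=M
v,u=np.nonzero(m);print('bar mask rows',v.min(),v.max(),'cols',u.min(),u.max())
for dz in(0,.012):
  P=np.array([proj(f,(.4062+sx*.025,.3225+sy*.007,z+dz)) for sx in(-1,1) for sy in(-1,1) for z in(.04,.067)])
  print(dz,'rows',P[:,1].min().round(1),P[:,1].max().round(1),'cols',P[:,0].min().round(1),P[:,0].max().round(1))
s=cv2.imread('pics/scene0.png').max(2);v,u=np.nonzero((s<60)*M);print('initial rows',v.min(),v.max(),u.min(),u.max())
```

```text
bar mask rows 154 164 cols 339 348
0 rows 151.7 166.0 cols 336.9 349.8
0.012 rows 148.9 163.2 cols 337.1 350.1
initial rows 156 164 337 350
```

The bar's measured rows (154–164, centre 159) match the home prediction (158.9) and not the pulled-out one (156.0). I hand the job in.

```bash
python3 -c "
from cell import r
print(r.close_job(), r.state()['time'])"
```

```text
the job is handed in; nothing more can be done
the job is handed in; nothing more can be done
```

The job is done and handed in at about 42.5 s on the robot clock, out of 208 s. All four pods present went into the scoop's pan. I carried the scoop level, tipped it to 47° with its lip over the basin, and set it back on its mat. Then I pulled the dial up 12 mm, turned it clockwise and pushed it home.

**Last checks:**
- **Pods:** the final pictures show all four in the basin and an empty scoop standing flat on the mat, about 2 mm off the mat's centre by the gripper's position.
- **Dial:** the bar points at the long mark, within about 1° in the top view. The arm came back to its pre-pull height (0.2133 m against 0.2131 m), and the scene view fits home, not pulled out.
- **Bystanders:** the ones in those final crops (jar, cone, envelopes) looked unmoved and upright. The dish was only partly in view and I took no separate measurement of any of them.

**Checks that disagreed:**
- The two cameras differed by 5–10 mm in x on the pods, so I used values in between.
- The wrist force still read about the scoop's weight when I set it down. I judged the contact from the height stopping, a slight tilt and the picture.

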